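Coffee corner on the shop's display board

ROBOT

A 6-joint arm with a two-finger parallel gripper is mounted at the origin on the work surface. World frame = base frame: x ahead of the robot, y to its left, z up, the work surface at z = 0. Lengths are in mm, angles in rad, forces in N, time in s.
With the tool pointing down it reaches from about 275 to 750 mm from the base axis. Payload 10.2 kg.
Tool frame: the origin (TCP) lies midway between the tips of the shut fingers; the grasp point (between the pads) lies 19 mm behind it (ctrl.pinch_z is the distance from the TCP to the grasp point, in mm); x points along the fingers, z is the direction in which the jaws open and shut, and the axes are right-handed (so a half turn about x gives the same grasp; the last joint's range is limited). The gripper opens to 85 mm and grips with 20 to 120 N. Pads are 22 mm wide; open, the fingers measure 114 mm over their backs; the gripper's body (76 mm by 85 mm) begins 54 mm behind the grasp point. The pads swing forward as they close: fully open they stand 13 mm farther back than shut.
Start: joints at [1.073, 0.313, 1.498, -0, 1.331, -0.223], TCP at [142.474, 505.304, 191.494] pointing down, gripper open.
Joint ranges: [-2.94, 2.94], [-0.97, 2.17], [0.19, 2.56], [-1.23, 4.37], [0.02, 3.11], [-2.88, 2.88]. Speed limits (rad/s): [2.39, 2.39, 3.01, 3.14, 3.14, 3.14].

INTERFACE

Orientations are given as a unit quaternion [w, x, y, z].
In Python, from rig import ctrl, capture, workorder, nets gives the robot as it stands. The module is installed in compiled form; this text tells all that it offers.
- The arm moves only by the tool send_rows, never from a script. Its argument "rows" is text: rows parted by semicolons, each of 5 numbers parted by spaces: the opening, from 0 (shut) to 1 (fully open), then the shift along the tool's x, y, z in cm, then the turn about the tool's x in units of 5 degrees (1.0 is 5 degrees). In form: grip x y z yaw; .... A call has 1 to 12 rows; each row is the pose to reach, as a shift and turn from the pose commanded when the call began, along the tool's axes at that moment; what a row does not reach only later rows make up. A row lasts 1/10 s, in which the tool goes at most 50 mm and 8.59 degrees, less where a joint would pass 70% of its speed; a pose out of reach is approached as far as the arm can. A call with a gripper value outside its range is refused whole. The fingers move at their own pace and stop on an object; "grip_force" is the grip in N (left out, the last holds). Time passes only in rows, so rows that repeat a pose let the fingers close. It gives the time, the measured TCP pose, the force and the opening at its end, in the units of the state.
- ctrl.sense(): the state, without advancing time (a new reading comes with each control period).
- capture(name): name is "scene" or "top" or "wrist"; returns a dict with "pixels" (400x640x3 uint8, red, green, blue), "intrinsics" (3x3 intrinsics, pixels), "view" (4x4, takes a point from world to camera coordinates); the wrist camera has in their place "mount" (4x4, takes a point from camera to tool coordinates, whose origin is the TCP and whose axes are the tool frame's). Camera axes: x right, y down, z forward; pixel columns grow to the right and rows downward; lengths in mm; the calibration is good to about 2 mm. The wrist camera is an equidistant fisheye: a pixel r from the principal point sees the ray r / f radians off the axis. A picture is of the moment at which its call begins: read the wrist's pose just before it. There is no depth.
- workorder.finish_job(): hands the job in, once; it reports no verdict.
Trained networks look in a picture, given as the dict that the camera call returned (one of the last four; its "shot" number tells which), for a name from the list of things; names that differ only in an ending like _2 or _b are one class to them, and where a whole thing is asked for, a point or a joint stands for the part that bears it (a point fixed in the world has none). Each returns a list of dicts, best first, with "confidence" (0 to 1); they miss things now and then, are a little off and sometimes report something else, mostly with a low value. They report only what shows in the picture. A call takes as long as a camera call. They do not tell look-alikes from the thing itself.
- nets.boxes_of(picture, target): "location" ([x, y, z] in mm, in world coordinates, good to about 4 mm: the middle of the surface that is visible of it).
- nets.spot_point(picture, target): "location" ([x, y, z] in mm, in world coordinates, good to about 4 mm: a listed point, or the origin of a listed thing).
The state is a dict: "time_s": time; "joints": joint angles; "dq": joint speeds; "tau": joint torques, N m; "eef_pos": TCP position; "ee_rot": TCP orientation; "force": force on the tool from outside, world axes, zero at the start; "wrist_torque": the same for the moment, N m; "grip_width": opening from 0.0 (shut) to 1.0 (fully open).
Only numpy, scipy, OpenCV 4.12 (cv2) and the standard library are available. Lean on these libraries where they do the work, as an engineer would, in place of code of your own. Each camera call takes 0.05 s, during which the arm holds its last target.

TASK

Lay out the coffee corner on the dark wooden display board: stand the clay crock midway between the two steel trays, in line with them, put its lid on it, and stand the brass spice mill directly behind the crock (on the side away from the robot) with roughly a 25 mm gap between them. Of the two mirror-image copper coffee pots, the one whose spout is on the left when its handle points towards you goes in the middle of the round tray and the one whose spout is on the right goes in the middle of the square tray, each with its handle running across the board (front to back), not along it. Set the clay crock and lid down gently, leave everything upright, and leave the brass mortar and the blue bottle alone.

Things in the scene. Friction and masses are not known exactly. Their poses are not given: they have to be found in the camera images.
- pot_spout_left: Loose open copper coffee pot, 200 g: straight round cup, diameter 54 mm, 58 high. Brass stick handle, 9 thick, along its own -x from the wall 48 up to 100 from the axis, 55 up; spout at the rim along its own +y, 43 to 58 up, 16 wide, reaching 51 from the axis: handle towards you, spout on your left. Mirror image of the other. Starts with handle within 60 deg of towards the robot. Origin: centre of underside, z up.
- pot_spout_right: Loose open copper coffee pot, 200 g: straight round cup, diameter 54 mm, 58 high. Brass stick handle, 9 thick, along its own -x from the wall 48 up to 100 from the axis, 55 up; spout at the rim along its own -y, 43 to 58 up, 16 wide, reaching 51 from the axis: handle towards you, spout on your right. Mirror image of the other. Starts with handle within 60 deg of towards the robot. Origin: centre of underside, z up.
- crock: small open terracotta crock, a straight round pot 66 mm in outer diameter, 55 mm high, wall 6 mm, mouth 54 mm wide. About 300 g, loose on the table. Origin: centre of the underside, z up.
- crock_lid: Loose terracotta lid of the crock, 120 g: disc 72 mm in diameter, 6 thick, with a plug beneath (diameter 40, 4 deep) and a round upright knob (22 to 24 in diameter, from 10 to 34 mm above the origin). Origin: centre of the plug's underside, on which it stands; z up. Seated, the disc rests on the crock's rim and the origin is 51 mm above the crock's origin.
- mill: closed brass spice mill: an upright cylinder 40 mm in diameter and 62 mm high with two dark bands and a low domed top with a small finial, 76 mm high in all. About 250 g, loose on the table. Origin: centre of the underside, z up.
- board: Fixed dark wooden board, 400 mm long (own y), 180 deep (own x), 12 thick, flat on the table. Origin: at table height, midway between the two tray centres; z up. Own x points to its back, away from the robot: it reaches 65 mm in front of the origin, 115 behind, 200 to each side. The trays stand 130 mm to either side on its y axis; which is on which side varies.
- round_tray: fixed shallow round steel tray on the board, 110 mm in outer diameter, with a rim 4 mm thick and 8 mm high. Origin: centre of its underside, on the board's top; its inner floor is 4 mm higher.
- square_tray: fixed shallow square steel tray on the board, 110 mm by 110 mm, square to the board, with a rim 4 mm thick and 8 mm high. Origin: centre of its underside, on the board's top; its inner floor is 4 mm higher.
- mortar: open brass mortar, a flaring bowl 84 mm across the rim and 70 mm high, off the right-hand end of the board; not part of the job. Origin: centre of the underside.
- cleaner: blue plastic bottle with a red cap, 66 mm in diameter, 190 mm high, standing off to the robot's left; not part of the job. Origin: centre of the underside.
Mind the look-alikes: they are no part of the job. What is shaped like the pot_spout_right but green is not meant. Leave any turquoise look-alike of the crock_lid alone.

How it is judged:
By the outcome, as a careful person would: the job done as asked, in the order asked, and still so for the second after the job is handed in, with the robot touching nothing.
It also fails if it takes over 144 s, if anything falls off the work surface, if the arm or the gripper's body presses on something with over 40 N, if the wrist force passes 120 N, or if a joint passes its speed limit or range.

## Working session

There is one attempt and no reset: what is moved stays moved. The work goes in short steps, Python scripts to look and compute and a tool call to move; the robot and the scene stay as the last step left them, time stands still between calls to the robot, and variables do not carry over. Pictures are saved under pics/ and viewed, and the job is handed in when it is done.

Besides the shell and the picture viewer there is one more tool, called after "Call:" by a JSON object that holds its "method" and its "body". send_rows: Moves the arm, as the interface text tells. Its arguments: {"type":"object","properties":{"rows":{"type":"string"},"grip_force":{"type":"number"}},"required":["rows"]}

```bash
mkdir -p pics
cat > h.py <<'E'
import numpy as np,cv2
from rig import ctrl,capture,workorder,nets
def save(p,n,crop=None,s=1):
    im=p["pixels"][:,:,::-1]
    if crop: x0,y0,x1,y1=crop; im=im[y0:y1,x0:x1]
    if s!=1: im=cv2.resize(im,None,fx=s,fy=s,interpolation=cv2.INTER_CUBIC)
    cv2.imwrite("pics/"+n+".png",im)
def proj(p,P):
    v=p["view"];K=p["intrinsics"];c=v@np.append(P,1);q=K@c[:3];return q[:2]/q[2]
def ray(p,u,v,z):
    R=p["view"][:3,:3];t=p["view"][:3,3];d=R.T@np.linalg.inv(p["intrinsics"])@np.array([u,v,1.]);o=-R.T@t
    return o+d*(z-o[2])/d[2]
E
python3 - <<'E'
from h import *
np.set_printoptions(precision=1,suppress=True)
s=ctrl.sense();print(s)
a=capture("scene");b=capture("top")
save(a,"scene0");save(b,"top0")
names=["pot_spout_left","pot_spout_right","crock","crock_lid","mill","board","round_tray","square_tray","mortar","cleaner"]
for n in names:
  for nm,p in(("scene",a),("top",b)):
    print(n,nm,[(np.array(d["location"]),round(d["confidence"],2),proj(p,d["location"])) for d in nets.spot_point(p,n)])
print(b["view"],b["intrinsics"])
E
```

```text
{'time_s': 0.0, 'joints': array([ 1.1,  0.3,  1.5, -0. ,  1.3, -0.2]), 'dq': array([ 0., -0., -0.,  0., -0., -0.]), 'tau': array([ -0. , -41.2, -26. ,  -0. ,   0. ,   0. ]), 'eef_pos': array([142.3, 505. , 190.9]), 'ee_rot': array([ 0.6, -0.4,  0.6,  0.4]), 'force': array([-0.6,  0.1, -0.6]), 'wrist_torque': array([ 0., -0.,  0.]), 'grip_width': 0.9954793612499719}
pot_spout_left scene [(array([ 387.4, -180.8,   -0.9]), 0.91, array([226.8, 243. ])), (array([ 670.8, -339.9,    0.5]), 0.57, array([235. , 365.7])), (array([ 593.4, -129.2,   11.9]), 0.32, array([287.1, 282.4]))]
pot_spout_left top [(array([ 384.2, -181.7,   -0.6]), 0.61, array([391.6, 221.3]))]
pot_spout_right scene [(array([417.1,  -0.5,   0.5]), 0.84, array([285.2, 213.8])), (array([248.2, 351.4,   2.9]), 0.81, array([336.1, 127. ]))]
pot_spout_right top [(array([ 473.7, -363.2,    1.1]), 0.66, array([440.3, 196.9])), (array([247.9, 358.3,   3.7]), 0.6, array([242.8, 259.4])), (array([409.2,   2.3,  -1.5]), 0.51, array([341.3, 214.5])), (array([582.6,  -4.2,   0.7]), 0.18, array([342.6, 167.8]))]
crock scene [(array([3
[... 1193 characters left out ...]
ray([377.6, 166.7]))]
mortar scene [(array([ 664.4, -341.3,    1.6]), 0.67, array([232.8, 363.8]))]
mortar top [(array([ 665.9, -336.4,   -1.7]), 0.56, array([430.9, 146. ]))]
cleaner scene [(array([512.1, 389.8,   1.4]), 0.74, array([400.6, 165.6])), (array([527.7, 588.3,  -0.7]), 0.71, array([443.7, 139.5]))]
cleaner top [(array([530.2, 585.3,  -4.9]), 0.81, array([183.2, 182.1])), (array([ 588.8, -135.8,    8.2]), 0.65, array([378.4, 165.8])), (array([412.2,   0.5,  -0.3]), 0.59, array([341.8, 213.7]))]
[[  -0.    -1.     0.    95.3]
 [  -1.     0.    -0.1  464.5]
 [   0.1   -0.    -1.  1320.5]
 [   0.     0.     0.     1. ]] [[373.    0.  316.1]
 [  0.  373.  198.7]
 [  0.    0.    1. ]]
```

View pics/scene0.png

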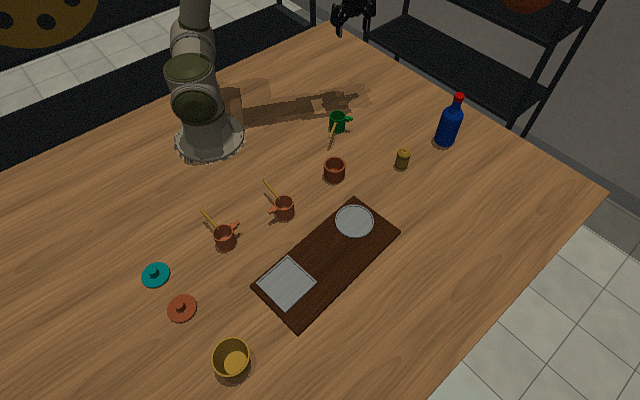

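Run:
```python
import cv2
im=cv2.imread("pics/top0.png")[110:290,150:480];cv2.imwrite("pics/top0c.png",cv2.resize(im,None,fx=2.4,fy=2.4,interpolation=cv2.INTER_CUBIC))
im=cv2.imread("pics/scene0.png")
a=cv2.resize(im[180:330,120:340],None,fx=3.5,fy=3.5,interpolation=cv2.INTER_CUBIC);cv2.imwrite("pics/scene0c.png",a)
```

```text
(no output)
```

View pics/top0c.png

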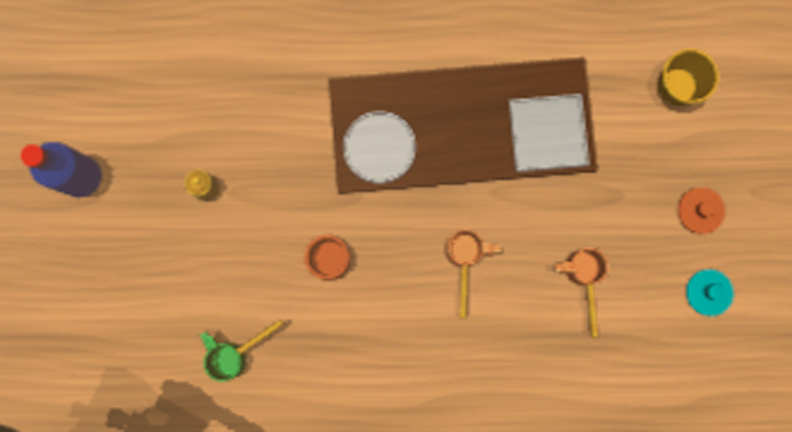

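View pics/scene0c.png

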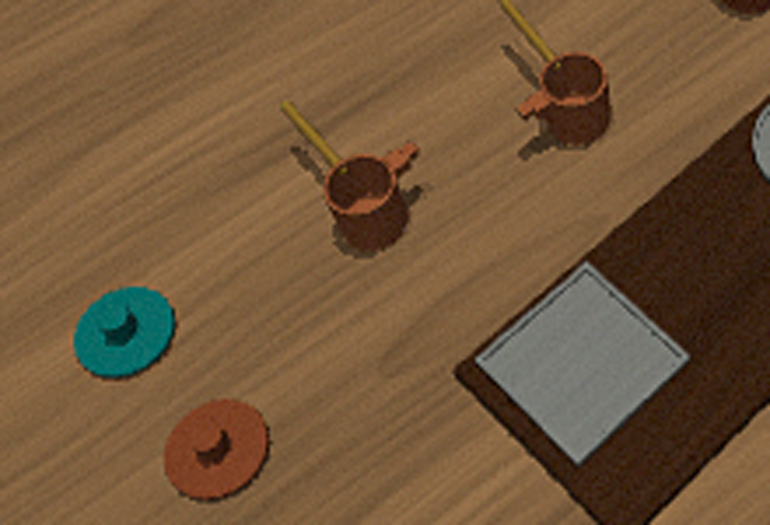

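Top view (robot at the bottom, +y to the left). In the original 640x400 picture:
- Pots: (341,214) has its spout on the right, so it is pot_spout_right and goes to the square tray at (378,167). (392,221) has its spout on the left, so it is pot_spout_left and goes to the round tray at (306,170). The green pot at (243,259) is a decoy.
- Lids: terracotta at (441,198) is the real one. Turquoise at (444,231) is a decoy.
- The crock is at (285,218), the mill at (235,187), the mortar at (431,146) and the bottle at (183,182).

Next I'll measure the board and each object more exactly from both images.

Run:
```python
from h import *
from scipy.optimize import least_squares
np.set_printoptions(precision=2,suppress=True)
b=capture("top");a=capture("scene");w=capture("wrist");save(w,"w0")
print(w["mount"],w["intrinsics"]);print("scene cam pos",-a["view"][:3,:3].T@a["view"][:3,3],"top",-b["view"][:3,:3].T@b["view"][:3,3])
def mask(p):
    hsv=cv2.cvtColor(p["pixels"],cv2.COLOR_RGB2HSV);return hsv
def boardquad(p,roi):
    rgb=p["pixels"].astype(int);x0,y0,x1,y1=roi
    hsv=mask(p); m=((hsv[...,2]<115)|((hsv[...,1]<40)&(hsv[...,2]>100))).astype(np.uint8)
    mm=np.zeros_like(m);mm[y0:y1,x0:x1]=m[y0:y1,x0:x1]
    n,l,st,c=cv2.connectedComponentsWithStats(mm);k=1+np.argmax(st[1:,4]);mm=(l==k).astype(np.uint8)
    cs,_=cv2.findContours(mm,cv2.RETR_EXTERNAL,cv2.CHAIN_APPROX_NONE);cc=max(cs,key=cv2.contourArea)
    h=cv2.convexHull(cc);q=None
    for e in np.arange(2,15,.5):
        q=cv2.approxPolyDP(h,e,True)
        if len(q)<=4:break
    cv2.imwrite("pics/m%d.png"%x0,mm*255)
    return q.reshape(-1,2),cv2.contourArea(cc)
for p,roi in((b,(270,120,410,200)),(a,(245,190,405,338))):
    q,A=boardquad(p,roi);print(q.tolist(),A)
    for u,v in q: print(ray(p,u,v,12))
```

```text
[[  -0.     -0.27    0.96 -182.62]
 [   0.     -0.96   -0.27   67.18]
 [   1.      0.      0.      0.29]
 [   0.      0.      0.      1.  ]] [[309.71   0.   317.05]
 [  0.   309.71 200.96]
 [  0.     0.     1.  ]]
scene cam pos [ 957.46 -324.85  930.25] top [ 317.45  106.41 1362.55]
[[392, 135], [397, 181], [291, 190], [288, 144]] 4882.0
[ 704.26 -188.19   12.  ]
[ 531.22 -202.4    12.  ]
[498.16 186.14  12.  ]
[669.86 198.19  12.  ]
[[400, 229], [277, 337], [253, 281], [353, 195]] 9356.5
[674.21 206.44  12.  ]
[ 685.61 -230.71   12.  ]
[ 533.24 -192.56   12.  ]
[502.44 188.79  12.  ]
```

View pics/w0.png

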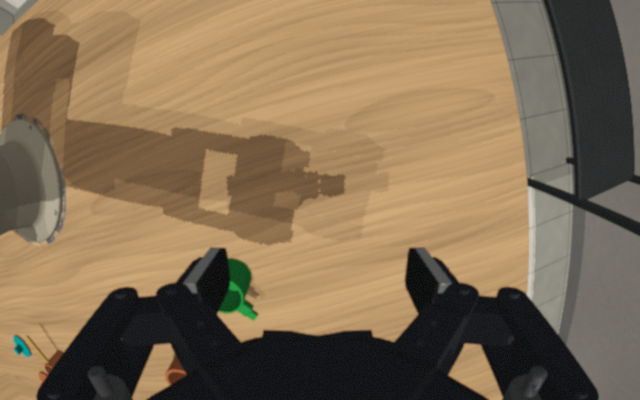

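```bash
cat >> h.py <<'E'
from scipy.spatial.transform import Rotation as Ro
def pose():
    s=ctrl.sense();q=s["ee_rot"];return np.array(s["eef_pos"]),Ro.from_quat([q[1],q[2],q[3],q[0]]).as_matrix(),s
def jaw(R): return np.degrees(np.arctan2(R[1,2],R[0,2]))
def plan(P,phi=None):
    """shift rows (cm) & yaw units from current measured pose"""
    p,R,s=pose();d=R.T@(np.array(P)-p)/10
    y=0
    if phi is not None:
        y=-(phi-jaw(R)); y=((y+90)%180-90)
    print("now",p.round(1),"jaw %.1f"%jaw(R),"j6 %.2f"%s["joints"][5],"| shift cm",d.round(2),"yaw deg %.1f units %.2f"%(y,y/5))
def wproj(w,p,R,P):
    M=w["mount"];c=M[:3,:3].T@(R.T@(np.array(P)-p)-M[:3,3])
    th=np.arccos(c[2]/np.linalg.norm(c));f=w["intrinsics"][0,0];n=np.linalg.norm(c[:2])+1e-9
    return np.array([w["intrinsics"][0,2]+f*th*c[0]/n,w["intrinsics"][1,2]+f*th*c[1]/n])
def wray(w,p,R,u,v,z):
    M=w["mount"];f=w["intrinsics"][0,0];x=np.array([u-w["intrinsics"][0,2],v-w["intrinsics"][1,2]])/f
    th=np.linalg.norm(x);d=np.append(np.sin(th)*x/(th+1e-9),np.cos(th))
    D=R@M[:3,:3]@d;o=R@M[:3,3]+p;return o+D*(z-o[2])/D[2]
E
python3 - <<'E'
from h import *
np.set_printoptions(precision=3,suppress=True)
p,R,s=pose();print(R)
w=capture("wrist");print("green pot at",wproj(w,p,R,[248,355,58]))
plan([400,205,250],90);plan([520,60,330],95);plan([400,205,250],0)
E
```

```text
[[ 0.    -0.962  0.271]
 [ 0.     0.271  0.962]
 [-1.    -0.     0.   ]]
green pot at [223.269 295.678]
now [142.5 505.3 191.5] jaw 74.3 j6 -0.22 | shift cm [ -5.85 -32.94 -21.91] yaw deg -15.7 units -3.15
now [142.5 505.3 191.5] jaw 74.3 j6 -0.22 | shift cm [-13.85 -48.42 -32.61] yaw deg -20.7 units -4.15
now [142.5 505.3 191.5] jaw 74.3 j6 -0.22 | shift cm [ -5.85 -32.94 -21.91] yaw deg 74.3 units 14.85
```

Call:
{"method": "send_rows", "body": {"rows": "1 -13.8 -48.4 -32.6 -4.15;1 -13.8 -48.4 -32.6 -4.15;1 -13.8 -48.4 -32.6 -4.15;1 -13.8 -48.4 -32.6 -4.15;1 -13.8 -48.4 -32.6 -4.15;1 -13.8 -48.4 -32.6 -4.15;1 -13.8 -48.4 -32.6 -4.15;1 -13.8 -48.4 -32.6 -4.15;1 -13.8 -48.4 -32.6 -4.15;1 -13.8 -48.4 -32.6 -4.15;1 -13.8 -48.4 -32.6 -4.15;1 -13.8 -48.4 -32.6 -4.15"}}

```text
time_s: 2.5
eef_pos: [514.5, 65.8, 327.8]
ee_rot: [-0.478, 0.521, -0.478, -0.521]
force: [-0.7, 0.6, 0.6]
grip_width: 0.999
```

Run:
```python
from h import *
p,R,s=pose();print(s["dq"]);w=capture("wrist");save(w,"w1");np.savez("w1.npz",pix=w["pixels"],mount=w["mount"],K=w["intrinsics"],p=p,R=R)
plan([520,60,330],95)
for n in ["round_tray","square_tray","board","crock"]:
    print(n,[(np.array(d["location"]).round(1),round(d["confidence"],2)) for d in nets.spot_point(w,n)])
```

```text
[-0.70529298  0.59052276 -1.01732993  0.00203232  0.42359985 -0.7038323 ]
now [518.2  60.6 328. ] jaw 94.7 j6 -1.76 | shift cm [-0.2  -0.18 -0.08] yaw deg -0.3 units -0.06
round_tray [(array([572.7, 127.2,  13.6]), 0.81), (array([ 385.5, -179.8,   -4.4]), 0.73)]
square_tray [(array([ 589.2, -129.9,    9.1]), 0.71), (array([573.5, 127.1,  16.1]), 0.36)]
board [(array([ 5.862e+02, -2.100e+00,  1.000e-01]), 0.78)]
crock [(array([402.8, 202.5,   1.8]), 0.85)]
```

View pics/w1.png

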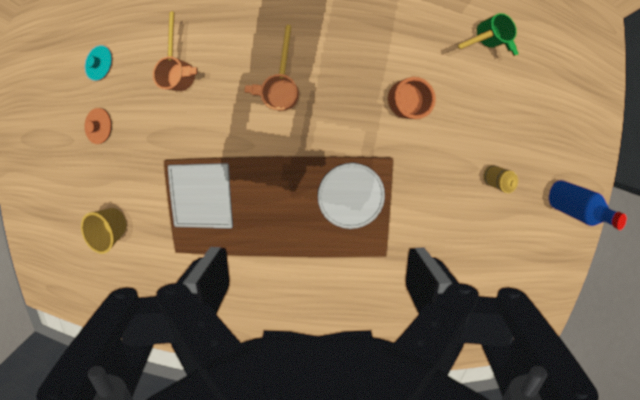

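```bash
cat > fitb.py <<'E'
from h import *
from scipy.optimize import minimize
def fit(pr,pix,x0,side=1):
    hsv=cv2.cvtColor(pix,cv2.COLOR_RGB2HSV).astype(int)
    gray=((hsv[...,1]<60)&(hsv[...,2]>90)).astype(np.uint8)
    def masks(x,S=8):
        c,s=np.cos(x[2]),np.sin(x[2]);T=lambda l:[np.array([x[0]+c*a-s*b,x[1]+s*a+c*b,z]) for a,b,z in l]
        t=np.linspace(0,2*np.pi,60,endpoint=False);out=[]
        rnd=[(55*np.cos(k),130*side+55*np.sin(k),z) for k in t for z in(12,20)]
        sq=[(i,-130*side+j,z) for i,j in((55,55),(55,-55),(-55,-55),(-55,55)) for z in(12,20)]
        m=np.zeros(gray.shape,np.uint8)
        for l in(rnd,sq):
            pts=np.array([pr(P) for P in T(l)]).astype(np.float32)
            cv2.fillPoly(m,[np.round(cv2.convexHull(pts)*16).astype(np.int32)],255,shift=4,lineType=cv2.LINE_AA)
        return m
    m0=masks(x0);roi=cv2.dilate(m0,np.ones((15,15)))>0
    def cost(x):
        m=masks(x).astype(float)/255;return np.abs(m-gray)[roi].sum()
    r=minimize(cost,x0,method="Nelder-Mead",options=dict(initial_simplex=[x0,np.add(x0,[6,0,0]),np.add(x0,[0,6,0]),np.add(x0,[0,0,.04])],xatol=.02,fatol=.1))
    return r.x,r.fun,(m0>128).sum()
E
python3 - <<'E'
from fitb import *
np.set_printoptions(precision=3,suppress=True)
p,R,s=pose();print(np.abs(s["dq"]).max());w=capture("wrist");b=capture("top");a=capture("scene")
np.savez("w1.npz",pix=w["pixels"],mount=w["mount"],K=w["intrinsics"],p=p,R=R)
x0=[582,-3,.085]
print("wrist",fit(lambda P:wproj(w,p,R,P),w["pixels"],x0))
print("scene",fit(lambda P:proj(a,P),a["pixels"],x0))
save(b,"top1")
print("top",fit(lambda P:proj(b,P),b["pixels"],x0))
E
```

```text
0.02453675147345113
wrist (array([581.761,  -2.702,   0.086]), np.float64(191.14509803921567), np.int64(7367))
scene (array([581.46 ,  -0.437,   0.086]), np.float64(361.0431372549019), np.int64(3118))
top (array([580.594,  -4.356,   0.083]), np.float64(582.1411764705882), np.int64(1747))
```

```bash
cat > fito.py <<'E'
from h import *
from scipy.optimize import minimize
def cyl(r,z0,z1,n=40,cx=0,cy=0):
    t=np.linspace(0,2*np.pi,n,endpoint=False);return [(cx+r*np.cos(k),cy+r*np.sin(k),z) for k in t for z in(z0,z1)]
def box(x0,x1,y0,y1,z0,z1): return [(x,y,z) for x in(x0,x1) for y in(y0,y1) for z in(z0,z1)]
SH={"crock":[cyl(33,0,55)],"lid":[cyl(36,4,10)],"mill":[cyl(20,0,62),cyl(8,68,70),cyl(3,70,76)],
 "potL":[cyl(27,0,58),box(-100,-27,-4.5,4.5,48,55),box(0,51,-8,8,48,58)],}
def handle(): # sloped stick
    return [(-25,y,z) for y in(-4.5,4.5) for z in(44,52)]+[(-100,y,z) for y in(-4.5,4.5) for z in(50.5,59.5)]
sp=lambda s:[(x,y*s,z) for x in(-8,8) for y,z in((24,43),(24,58),(51,54),(51,58))]
SH["potL"]=[cyl(27,0,58),handle(),sp(1)];SH["potR"]=[cyl(27,0,58),handle(),sp(-1)]
def objmask(pix,kind):
    h=cv2.cvtColor(pix,cv2.COLOR_RGB2HSV).astype(int);H,S,V=h[...,0],h[...,1],h[...,2]
    red=((H<=10)|(H>172))&(S>115)
    yel=(H>=19)&(H<34)&(S>150)
    return {"crock":red,"lid":red,"mill":(H>=19)&(H<36)&(S>140),"potL":red|yel,"potR":red|yel}[kind].astype(np.uint8)
def render(shape,pr,x,z,kind):
    m=np.zeros(shape,np.uint8);c,s=np.cos(x[2]),np.sin(x[2])
    for l in SH[kind]:
        pts=np.array([pr([x[0]+c*a-s*b,x[1]+s*a+c*b,z+q]) for a,b,q in l]).astype(np.float32)
        cv2.fillPoly(m,[np.round(cv2.convexHull(pts)*16).astype(np.int32)],255,shift=4,lineType=cv2.LINE_AA)
    return m
def fito(pr,pix,kind,x0,z=0,yaw=False,out=None,dil=21):
    g=objmask(pix,kind);x0=np.array(x0,float)
    m0=render(g.shape,pr,x0,z,kind);roi=cv2.dilate(m0,np.ones((dil,dil)))>0
    def cost(x):
        X=x if yaw else np.append(x,0.);return np.abs(render(g.shape,pr,X,z,kind)/255.-g)[roi].sum()
    k=3 if yaw else 2;s0=[x0[:k]]+[x0[:k]+d for d in np.diag([6,6,.15])[:k,:k]]
    r=minimize(cost,x0[:k],method="Nelder-Mead",options=dict(initial_simplex=s0,xatol=.02,fatol=.05))
    if out:
        X=r.x if yaw else np.append(r.x,0.);m=render(g.shape,pr,X,z,kind);im=pix[:,:,::-1].copy()
        cs,_=cv2.findContours((m>127).astype(np.uint8),cv2.RETR_EXTERNAL,cv2.CHAIN_APPROX_NONE);cv2.drawContours(im,cs,-1,(255,0,255),1)
        ys,xs=np.where(roi);im=im[max(ys.min()-10,0):ys.max()+10,max(xs.min()-10,0):xs.max()+10];f=min(4,700/max(im.shape));cv2.imwrite("pics/"+out+".png",cv2.resize(im,None,fx=f,fy=f,interpolation=cv2.INTER_NEAREST))
    return r.x,round(r.fun,1),int((m0>127).sum())
E
python3 - <<'E'
from fito import *
np.set_printoptions(precision=2,suppress=True)
d=np.load("w1.npz");w=dict(mount=d["mount"],intrinsics=d["K"]);pr=lambda P:wproj(w,d["p"],d["R"],P)
ims=[]
for k,x,y in(("crock",[402,204,0],0),("lid",[471,-366,0],0),("mill",[510,392,0],0),("potL",[385,-181,0],1),("potR",[412,1,0],1)):
    print(k,fito(pr,d["pix"],k,x,yaw=bool(y),out="f_"+k));ims.append(cv2.resize(cv2.imread("pics/f_"+k+".png"),(260,260)))
cv2.imwrite("pics/fits.png",np.vstack([np.hstack(ims[:3]),np.hstack(ims[3:]+[ims[0]*0])]))
plan([402,204,150],95)
E
```

```text
crock (array([401.6 , 206.26]), np.float64(1179.7), 1788)
lid (array([ 579.  , -426.75]), np.float64(82.0), 882)
mill (array([511.47, 394.02]), np.float64(188.1), 790)
potL (array([ 383.52, -182.33,    0.06]), np.float64(1319.0), 1690)
potR (array([414.33,   1.5 ,  -0.03]), np.float64(1495.5), 1823)
now [513.   68.6 327.4] jaw 95.1 j6 -1.75 | shift cm [17.74  9.85 14.47] yaw deg 0.1 units 0.02
```

View pics/fits.png

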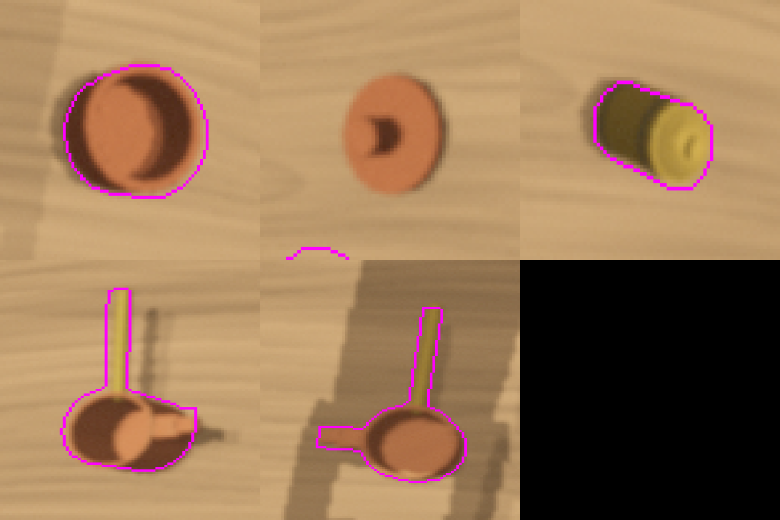

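Run:
```python
from fito import *
np.set_printoptions(precision=2,suppress=True)
d=np.load("w1.npz");print("saved",d["p"],d["R"][:,2]);p,R,s=pose();print(p,R[:,2],s["dq"],s["time_s"])
h=cv2.cvtColor(d["pix"],cv2.COLOR_RGB2HSV)
for n,u,v in(("wood",450,130),("lid",90,130),("crockrim",430,85),("crockwall",395,100),("pot",188,72),("potdark",165,75),("potR",283,95),("mill",510,180),("handleL",170,25),("woodshadow",300,60),("tealshadow",355,60)):print(n,h[v,u],h[v,u+1])
```

```text
saved [513.25  67.96 326.96] [-0.09  1.    0.  ]
[512.95  68.64 327.36] [-0.09  1.    0.  ] [-0.  0. -0. -0. -0. -0.] 2.9
wood [ 17 105 204] [ 17 106 202]
lid [ 11 161 187] [ 10 166 167]
crockrim [ 16 111 200] [ 17 105 202]
crockwall [ 11 161 188] [ 11 156 195]
pot [ 13 146 206] [ 13 144 212]
potdark [ 10 153 107] [ 11 163 125]
potR [ 12 153 173] [ 12 153 173]
mill [ 22 156 199] [ 22 160 195]
handleL [ 22 155 189] [ 21 158 165]
woodshadow [ 16 114 145] [ 16 119 144]
tealshadow [ 17 111 182] [ 17 111 182]
```

```bash
sed -i 's/red=.*/red=((H<=14)|(H>172))\&(S>125)/; s/yel=.*/yel=(H>=19)\&(H<34)\&(S>135)/' fito.py
cat > runfit.py <<'E'
from fito import *
np.set_printoptions(precision=2,suppress=True)
def run(pr,pix,items,tag):
    ims=[]
    for k,x in items:
        print(k,fito(pr,pix,k,x,yaw=k.startswith("pot"),out="f_"+k));ims.append(cv2.resize(cv2.imread("pics/f_"+k+".png"),(260,260)))
    while len(ims)%3: ims.append(ims[0]*0)
    cv2.imwrite("pics/"+tag+".png",np.vstack([np.hstack(ims[i:i+3]) for i in range(0,len(ims),3)]))
E
python3 - <<'E'
from runfit import *
d=np.load("w1.npz");w=dict(mount=d["mount"],intrinsics=d["K"]);pr=lambda P:wproj(w,d["p"],d["R"],P)
run(pr,d["pix"],(("crock",[402,204,0]),("lid",[471,-366,0]),("mill",[510,392,0]),("potL",[385,-181,0]),("potR",[412,1,0])),"fits2")
plan([402,206,150],95)
E
```

```text
crock (array([399.6 , 203.73]), np.float64(127.7), 1788)
lid (array([ 472.22, -365.06]), np.float64(78.8), 882)
mill (array([511.47, 394.02]), np.float64(188.1), 790)
potL (array([ 384.83, -181.  ,    0.05]), np.float64(306.4), 1690)
potR (array([413.7 ,   0.97,  -0.05]), np.float64(228.1), 1823)
now [513.   68.6 327.4] jaw 95.1 j6 -1.75 | shift cm [17.74  9.83 14.67] yaw deg 0.1 units 0.02
```

View pics/fits2.png

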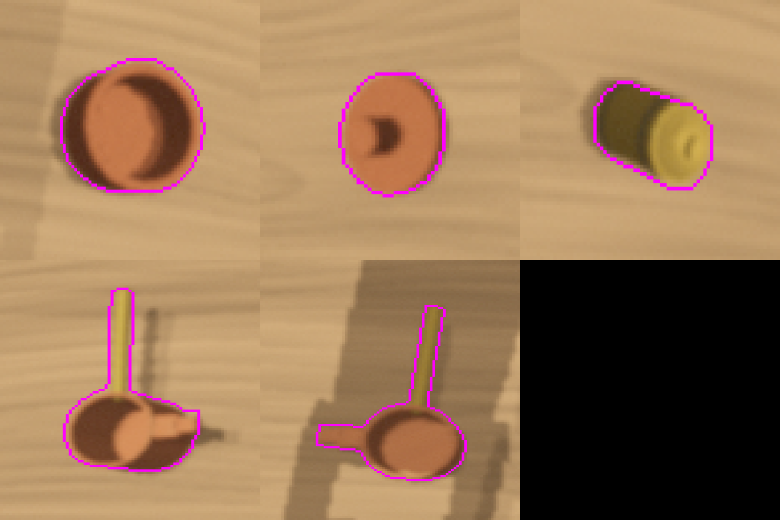

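Contours fit all five objects. Crock is at (400,204). I'll go above it with a look on the way.

```bash
python3 -c "
from h import *
plan([400,204,120],95)"
```

```text
now [513.   68.6 327.4] jaw 95.1 j6 -1.75 | shift cm [20.74 10.05 14.48] yaw deg 0.1 units 0.02
```

Call:
{"method": "send_rows", "body": {"rows": "1 20.7 10.05 14.5 0;1 20.7 10.05 14.5 0;1 20.7 10.05 14.5 0;1 20.7 10.05 14.5 0;1 20.7 10.05 14.5 0;1 20.7 10.05 14.5 0;1 20.7 10.05 14.5 0;1 20.7 10.05 14.5 0;1 20.7 10.05 14.5 0;1 20.7 10.05 14.5 0"}}

```text
time_s: 3.9
eef_pos: [401.8, 202.9, 121.2]
ee_rot: [-0.478, 0.522, -0.477, -0.521]
force: [-0.6, -0.0, 0.6]
grip_width: 1.001
```

Run:
```python
from runfit import *
p,R,s=pose();w=capture("wrist");save(w,"w2");pr=lambda P:wproj(w,p,R,P)
print(p,abs(s["dq"]).max())
run(pr,w["pixels"],(("crock",[400,204,0]),),"f3")
plan([400,204,8],95)
```

```text
[401.78 202.95 121.16] 0.0055453440669828
crock (array([399.52, 203.92]), np.float64(248.3), 5273)
now [401.6 202.9 120.9] jaw 95.0 j6 -1.45 | shift cm [11.29  0.17  0.12] yaw deg -0.0 units -0.01
```

View pics/w2.png

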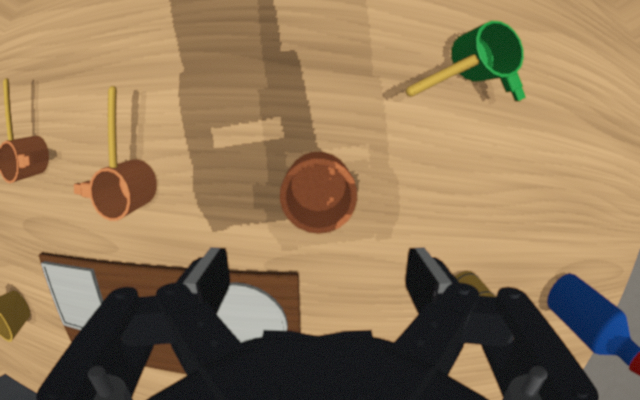

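View pics/f3.png

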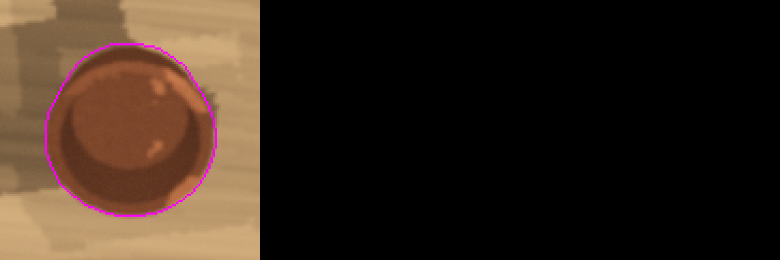

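Call:
{"method": "send_rows", "body": {"rows": "1 4 0.2 0.1 0;1 8 0.2 0.1 0;1 10 0.2 0.1 0;1 11.2 0.2 0.1 0;1 11.2 0.2 0.1 0;0.5 11.2 0.2 0.1 0;0.5 11.2 0.2 0.1 0;0.5 11.2 0.2 0.1 0;0.5 11.2 0.2 0.1 0;0.5 11.2 0.2 0.1 0;0.5 11.2 0.2 0.1 0", "grip_force": 30}}

```text
time_s: 5.05
eef_pos: [404.0, 205.3, 12.9]
ee_rot: [-0.482, 0.524, -0.474, -0.519]
force: [-0.2, 0.1, 35.1]
grip_width: 0.498
```

Run:
```python
from h import *
s=pose()[2];print(s["grip_width"],s["force"],s["time_s"])
plan([581.5,-2.5,140],94.9);plan([581.5,-2.5,22],94.9)
w=capture("wrist");save(w,"w3")
```

```text
0.49771979831057817 [-0.17628027  0.05906546 35.09096904] 5.05
now [404.  205.3  12.9] jaw 95.0 j6 -1.45 | shift cm [-12.54 -16.06 -22.21] yaw deg 0.1 units 0.01
now [404.  205.3  12.9] jaw 95.0 j6 -1.45 | shift cm [ -0.74 -15.9  -22.23] yaw deg 0.1 units 0.01
```

View pics/w3.png

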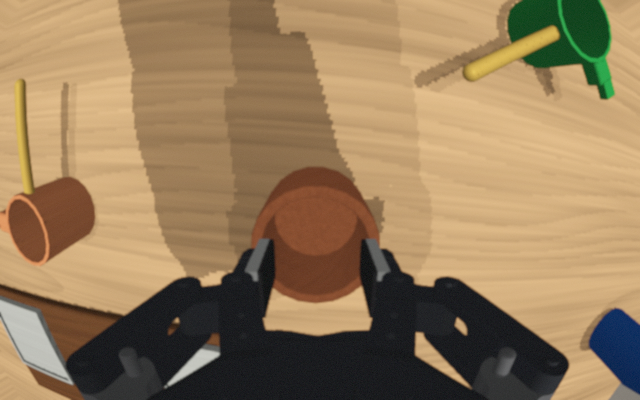

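Run:
```python
from runfit import *
p,R,s=pose();w=capture("wrist");pr=lambda P:wproj(w,p,R,P)
for x in(0,-6,-13,-19,-30):
  print(x,[pr(p+R@np.array([x,11,h])).round(0).tolist() for h in(21,25,33,42)])
save(w,"w3c",(200,150,430,330),3.4)
a=capture("scene");save(a,"s3",(260,100,420,220),4.5)
x,f,n=fito(pr,w["pixels"],"crock",[402,205,0]);print(x,f,n)
```

```text
0 [[351.0, 210.0], [357.0, 210.0], [370.0, 210.0], [384.0, 210.0]]
-6 [[352.0, 213.0], [358.0, 213.0], [371.0, 212.0], [386.0, 212.0]]
-13 [[353.0, 216.0], [360.0, 216.0], [373.0, 216.0], [388.0, 216.0]]
-19 [[354.0, 220.0], [361.0, 220.0], [375.0, 219.0], [391.0, 219.0]]
-30 [[356.0, 226.0], [364.0, 226.0], [379.0, 226.0], [395.0, 226.0]]
[400.61 204.2 ] 2051.5 14093
```

View pics/w3c.png

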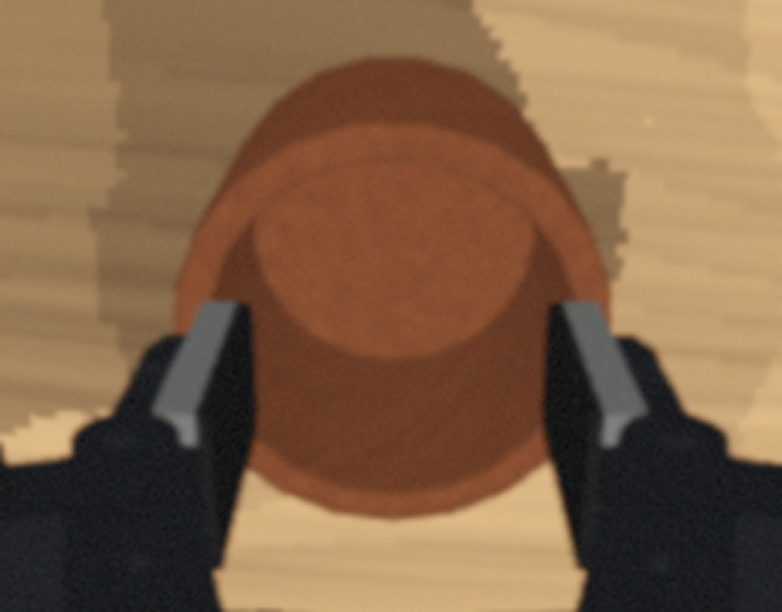

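View pics/s3.png

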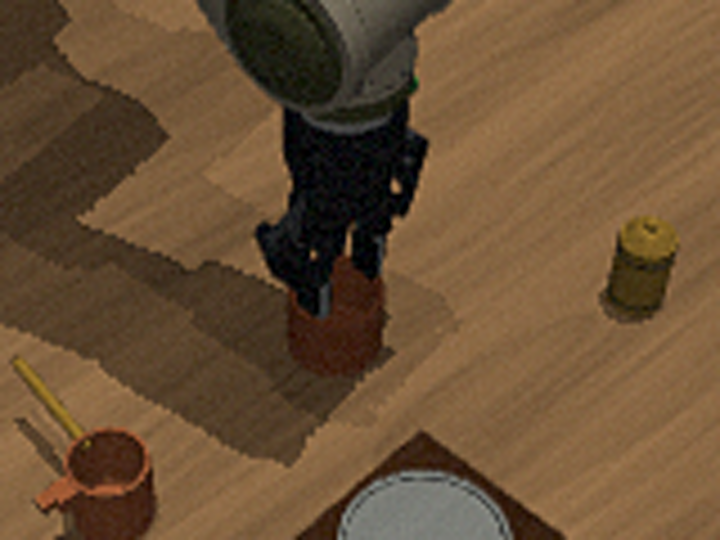

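Call:
{"method": "send_rows", "body": {"rows": "0.7 -1 0 0 0;1 -6 0 0 0;1 -8 0 0 0;1 -8 0 0 0;1 -8 0 0 0"}}

```text
time_s: 5.7
eef_pos: [398.7, 204.1, 88.3]
ee_rot: [-0.478, 0.522, -0.478, -0.521]
force: [-0.3, -0.3, -0.2]
grip_width: 0.995
```

Run:
```python
from runfit import *
print(ctrl.pinch_z)
p,R,s=pose();w=capture("wrist");pr=lambda P:wproj(w,p,R,P);save(w,"w4")
print(p,s["force"],s["grip_width"])
run(pr,w["pixels"],(("crock",[400,204,0]),),"f4")
for x in(0,-13,-19,-30,-40,-50,-60,-70):print(x,pr(p+R@np.array([x,11,42.5])).round(0),pr(p+R@np.array([x,-11,42.5])).round(0))
plan([399.7,204,90],95)
```

```text
18.700000000000003
[398.68 204.05  88.34] [-0.3  -0.3  -0.23] 0.9945760601794611
crock (array([400.06, 203.96]), np.float64(313.4), 6777)
0 [385. 210.] [382. 242.]
-13 [389. 216.] [386. 250.]
-19 [391. 219.] [388. 254.]
-30 [396. 226.] [392. 263.]
-40 [401. 233.] [397. 271.]
-50 [406. 240.] [401. 280.]
-60 [412. 249.] [406. 290.]
-70 [418. 258.] [411. 302.]
now [398.3 204.   87.7] jaw 95.0 j6 -1.45 | shift cm [-0.23 -0.14 -0.01] yaw deg 0.0 units 0.00
```

View pics/w4.png

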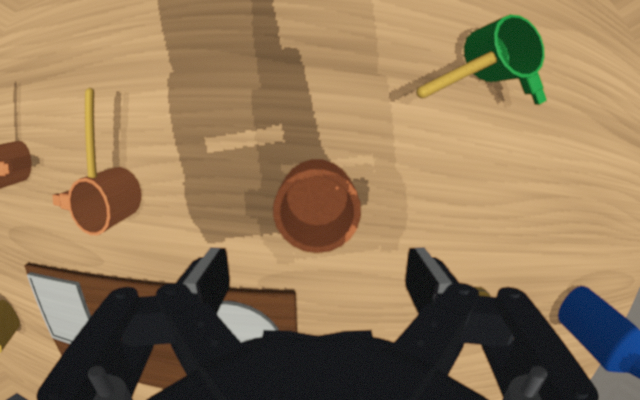

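Evidence: the fingertips stopped on the crock's rim (z 55) while the reported TCP was at z 13, and the wrist image puts the open tips about 55 mm behind the reported TCP. So the real tips sit roughly 40 mm higher than the stated TCP. I'll approach in small, force-checked steps.

Call:
{"method": "send_rows", "body": {"rows": "1 4 -0.15 0 0;1 7 -0.15 0 0;1 8.5 -0.15 0 0;1 9.5 -0.15 0 0;1 9.5 -0.15 0 0;1 9.5 -0.15 0 0"}}

```text
time_s: 6.35
eef_pos: [400.4, 204.3, -6.5]
ee_rot: [-0.478, 0.521, -0.478, -0.521]
force: [0.5, 0.1, -0.2]
grip_width: 1.0
```

Run:
```python
from runfit import *
p,R,s=pose();w=capture("wrist");save(w,"w5",(160,120,480,360),2.4);print(p,s["force"])
a=capture("scene");save(a,"s5",(270,90,400,200),5.5)
```

```text
[400.43 204.27  -6.54] [ 0.54  0.12 -0.19]
```

View pics/w5.png

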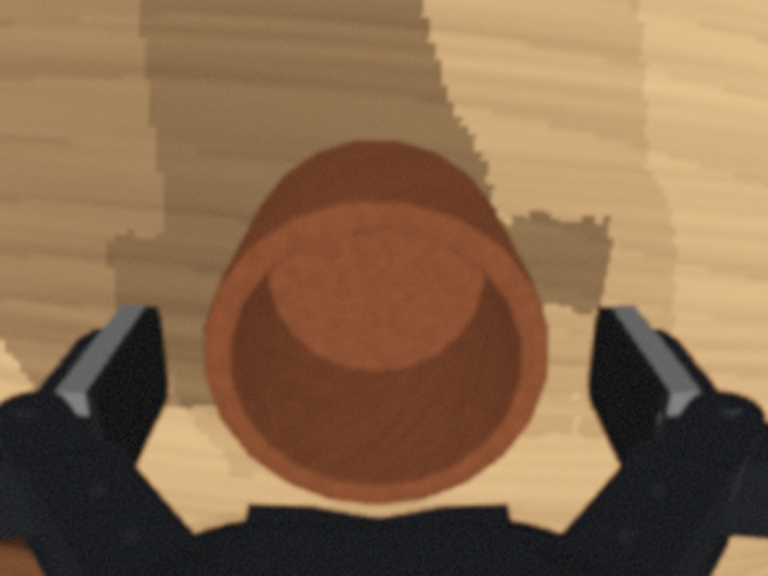

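View pics/s5.png

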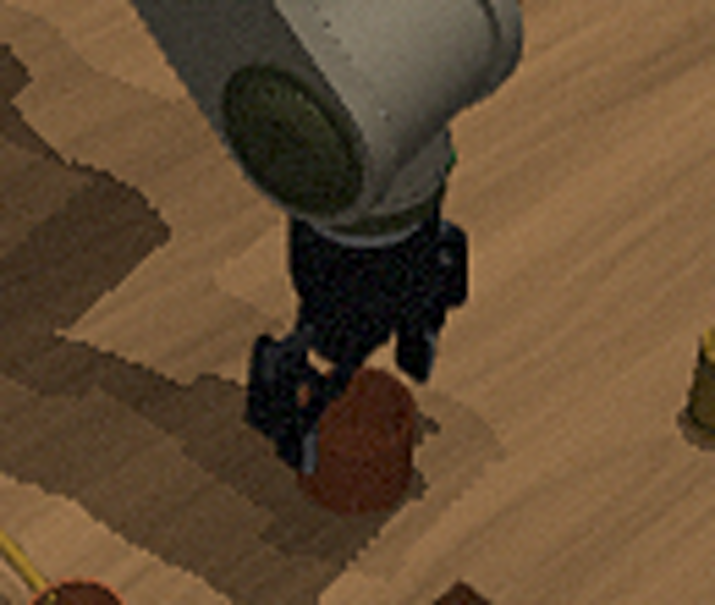

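Call:
{"method": "send_rows", "body": {"rows": "1 1 -0.05 0 0;1 1.7 -0.05 0 0;1 2 -0.05 0 0;1 2 -0.05 0 0;0.6 2 -0.05 0 0;0.6 2 -0.05 0 0;0.6 2 -0.05 0 0;0.6 2 -0.05 0 0;0.6 2 -0.05 0 0;0.6 2 -0.05 0 0"}}

```text
time_s: 7.45
eef_pos: [400.9, 204.3, -26.4]
ee_rot: [-0.478, 0.521, -0.478, -0.521]
force: [-1.9, -1.7, 5.7]
grip_width: 0.758
```

Run:
```python
from runfit import *
p,R,s=pose();w=capture("wrist");save(w,"w6",(160,120,480,360),2.4);print(p,s["force"],s["grip_width"])
a=capture("scene");save(a,"s6",(270,90,400,200),5.5)
```

```text
[400.9  204.26 -26.44] [-1.89 -1.68  5.74] 0.7579636756622652
```

View pics/w6.png

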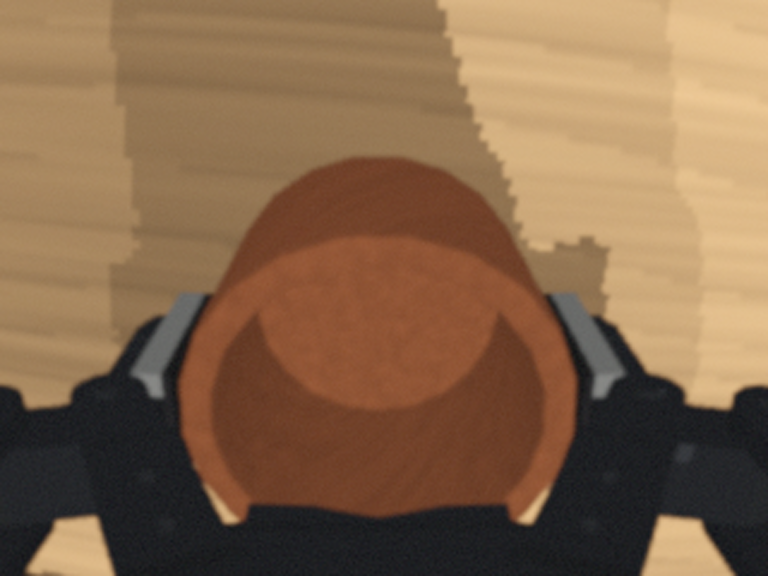

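View pics/s6.png

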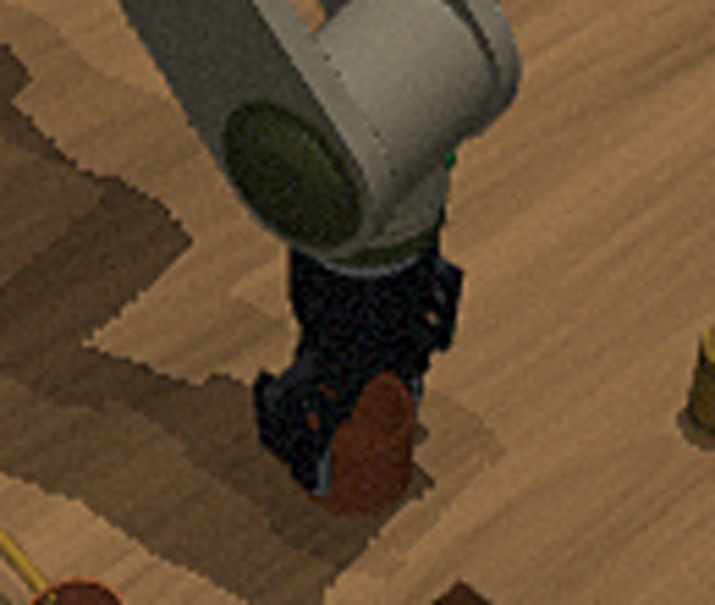

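Call:
{"method": "send_rows", "body": {"rows": "0.6 -2 0 0 0;0.6 -5 0 0 0;0.6 -8 0 0 0;0.6 -8 0 0 0"}}

```text
time_s: 7.95
eef_pos: [402.6, 204.8, 55.9]
ee_rot: [-0.479, 0.523, -0.476, -0.52]
force: [0.3, 1.2, -2.9]
grip_width: 0.756
```

Run:
```python
from runfit import *
p,R,s=pose();print(s["force"],s["grip_width"]);plan([582.2,-2.4,45],94.9)
```

```text
[ 0.31  1.22 -2.93] 0.7559415437276983
now [402.6 204.8  55.9] jaw 95.0 j6 -1.45 | shift cm [  1.17 -16.07 -22.21] yaw deg 0.1 units 0.02
```

Call:
{"method": "send_rows", "body": {"rows": "0.6 0 -1 -1.3 0;0.6 0 -3.5 -4.8 0;0.6 0 -6 -8.3 0;0.6 0 -8.8 -12.1 0;0.6 0 -11.5 -15.9 0;0.6 0 -14 -19.3 0;0.6 0 -15.5 -21.4 0;0.6 0 -16.1 -22.2 0;0.6 0 -16.1 -22.2 0;0.6 0 -16.1 -22.2 0;0.6 0 -16.1 -22.2 0"}}

```text
time_s: 9.05
eef_pos: [579.6, -1.6, 52.9]
ee_rot: [0.477, -0.521, 0.477, 0.522]
force: [-0.4, 1.0, -2.3]
grip_width: 0.755
```

Run:
```python
from runfit import *
p,R,s=pose();print(s["force"],s["grip_width"],abs(s["dq"]).max());plan([582.2,-2.4,-13],94.9)
w=capture("wrist");save(w,"w7")
p,R,s=pose();plan([582.2,-2.4,-13],94.9)
```

```text
[-0.37  1.   -2.29] 0.7552752201664149 0.010721860724076396
now [579.6  -1.6  52.9] jaw 95.1 j6 -1.86 | shift cm [ 6.59 -0.25 -0.11] yaw deg 0.2 units 0.04
now [579.8  -1.7  53.1] jaw 95.1 j6 -1.86 | shift cm [ 6.61 -0.23 -0.09] yaw deg 0.2 units 0.04
```

View pics/w7.png

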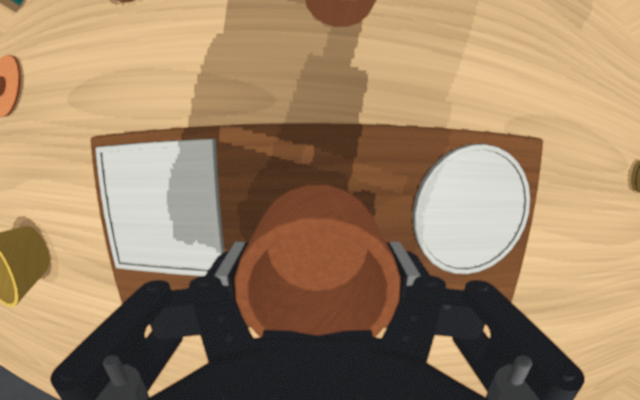

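Call:
{"method": "send_rows", "body": {"rows": "0.6 1.5 -0.1 -0.1 0;0.6 3.5 -0.2 -0.1 0;0.6 5 -0.2 -0.1 0;0.6 5.8 -0.2 -0.1 0;0.6 6.2 -0.2 -0.1 0;0.6 6.4 -0.2 -0.1 0;0.6 6.5 -0.2 -0.1 0;0.6 6.6 -0.2 -0.1 0;0.6 6.6 -0.2 -0.1 0;0.6 6.6 -0.2 -0.1 0"}}

```text
time_s: 10.1
eef_pos: [582.7, -3.7, -12.5]
ee_rot: [-0.478, 0.522, -0.478, -0.521]
force: [-0.5, -0.7, -2.8]
grip_width: 0.753
```

Run:
```python
from runfit import *
p,R,s=pose();print(s["force"],s["grip_width"],abs(s["dq"]).max());plan([582.2,-2.4,-14.4],94.9)
```

```text
[-0.46 -0.72 -2.84] 0.7529879345425333 0.0018478602003400226
now [582.7  -3.7 -12.5] jaw 95.0 j6 -1.87 | shift cm [0.19 0.04 0.13] yaw deg 0.1 units 0.02
```

Call:
{"method": "send_rows", "body": {"rows": "0.6 0.05 0.05 0.1 0;0.6 0.1 0.05 0.1 0;0.6 0.15 0.05 0.1 0;0.6 0.2 0.05 0.1 0;0.6 0.2 0.05 0.1 0;0.6 0.2 0.05 0.1 0"}}

```text
time_s: 10.7
eef_pos: [582.0, -2.7, -14.4]
ee_rot: [-0.478, 0.521, -0.478, -0.521]
force: [-3.3, 1.3, 4.7]
grip_width: 0.762
```

Call:
{"method": "send_rows", "body": {"rows": "0.85 0 0 0 0;0.95 0 0 0 0;1 0 0 0 0;1 0 0 0 0;1 -2 0 0 0;1 -5 0 0 0;1 -9 0 0 0;1 -13 0 0 0;1 -13 0 0 0;1 -13 0 0 0"}}

```text
time_s: 11.7
eef_pos: [582.2, -2.7, 115.6]
ee_rot: [-0.478, 0.522, -0.477, -0.521]
force: [0.1, 0.2, -0.1]
grip_width: 0.998
```

Run:
```python
from runfit import *
from fitb import fit
p,R,s=pose();print(s["force"],s["grip_width"],abs(s["dq"]).max());w=capture("wrist");save(w,"w8");pr=lambda P:wproj(w,p,R,P)
print(fito(pr,w["pixels"],"crock",[581.5,-2.5,0],z=12,out="f8"));print("board",fit(pr,w["pixels"],[581.5,-2.5,.086]))
plan([472,-365,150],0);plan([472,-365,150],90);print(s["joints"])
```

```text
[ 0.07  0.18 -0.07] 0.9978475013925842 0.034066385350461914
(array([580.09,  -0.08]), np.float64(4160.0), 6013)
board (array([581.64,  -2.75,   0.08]), np.float64(567.313725490196), np.int64(19851))
now [581.6  -2.6 114.4] jaw 95.0 j6 -1.86 | shift cm [ -3.55  14.08 -35.14] yaw deg -85.0 units -17.00
now [581.6  -2.6 114.4] jaw 95.0 j6 -1.86 | shift cm [ -3.55  14.08 -35.14] yaw deg 5.0 units 1.00
[-0.21  0.5   1.43 -0.    1.21 -1.86]
```

View pics/w8.png

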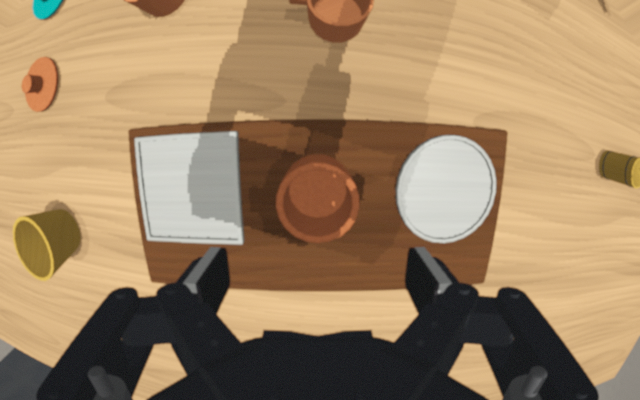

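View pics/f8.png

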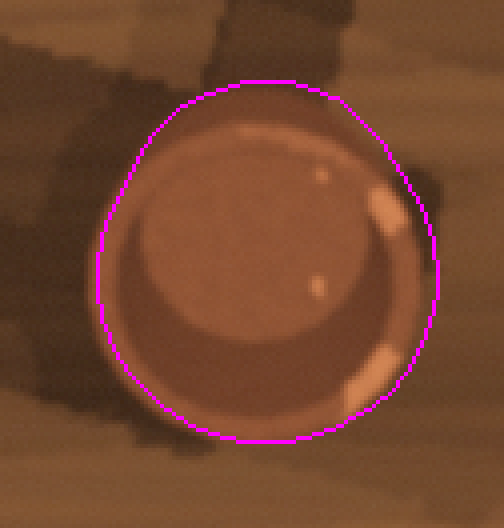

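Run:
```python
from h import *
plan([472,-365,100],70)
```

```text
now [581.6  -2.6 114.4] jaw 95.0 j6 -1.86 | shift cm [  1.45  14.08 -35.14] yaw deg 25.0 units 5.00
```

Call:
{"method": "send_rows", "body": {"rows": "0.7 1.4 14.1 -35.1 5;0.7 1.4 14.1 -35.1 5;0.7 1.4 14.1 -35.1 5;0.7 1.4 14.1 -35.1 5;0.7 1.4 14.1 -35.1 5;0.7 1.4 14.1 -35.1 5;0.7 1.4 14.1 -35.1 5;0.7 1.4 14.1 -35.1 5;0.7 1.4 14.1 -35.1 5;0.7 1.4 14.1 -35.1 5;0.7 1.4 14.1 -35.1 5;0.7 1.4 14.1 -35.1 5"}}

```text
time_s: 12.95
eef_pos: [472.6, -363.4, 101.0]
ee_rot: [0.579, -0.406, 0.579, 0.406]
force: [0.3, -0.2, 0.6]
grip_width: 0.701
```

Run:
```python
from runfit import *
p,R,s=pose();print(p,abs(s["dq"]).max(),s["joints"])
w=capture("wrist");p,R,s=pose();w=capture("wrist");save(w,"w9");pr=lambda P:wproj(w,p,R,P)
print(fito(pr,w["pixels"],"lid",[472,-365,0],out="f9"))
plan([472,-365,0],70)
```

```text
[ 472.62 -363.41  101.03] 0.005825675794174512 [-0.85  0.55  1.39  0.    1.2  -2.08]
(array([ 472.77, -364.4 ]), np.float64(148.1), 4910)
now [ 472.6 -363.8  101.2] jaw 70.1 j6 -2.08 | shift cm [10.12  0.01 -0.14] yaw deg 0.1 units 0.02
```

View pics/w9.png

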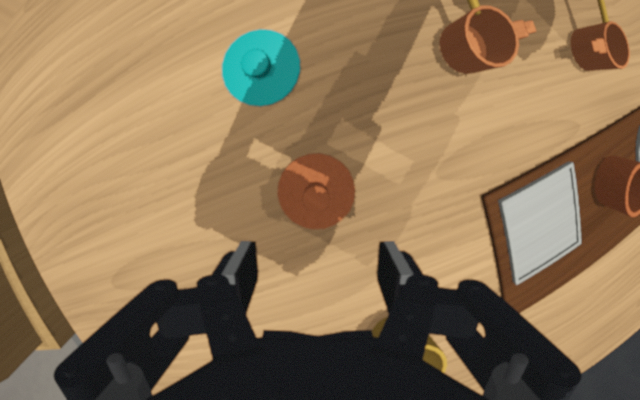

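View pics/f9.png

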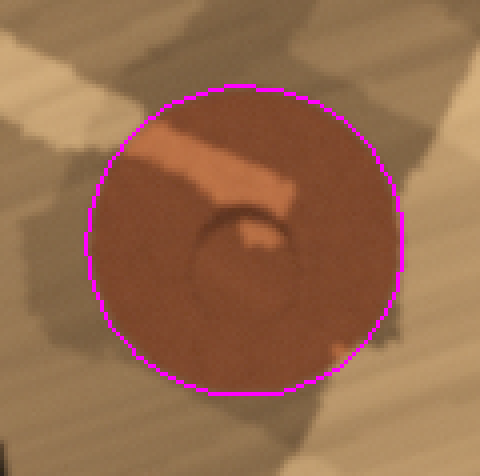

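Call:
{"method": "send_rows", "body": {"rows": "0.5 3 0.03 -0.06 0;0.5 7 0.03 -0.06 0;0.5 10 0.03 -0.06 0;0.5 11.5 0.03 -0.06 0;0.5 12.1 0.03 -0.06 0;0.5 12.5 0.03 -0.06 0;0.5 12.5 0.03 -0.06 0;0.5 12.5 0.03 -0.06 0"}}

```text
time_s: 13.85
eef_pos: [472.2, -365.6, -22.6]
ee_rot: [0.579, -0.406, 0.579, 0.405]
force: [-0.3, -0.4, 0.4]
grip_width: 0.502
```

Run:
```python
from runfit import *
p,R,s=pose();print(p,s["force"])
w=capture("wrist");save(w,"w10",(160,120,480,360),2.4)
```

```text
[ 472.17 -365.64  -22.63] [-0.3  -0.35  0.45]
```

View pics/w10.png

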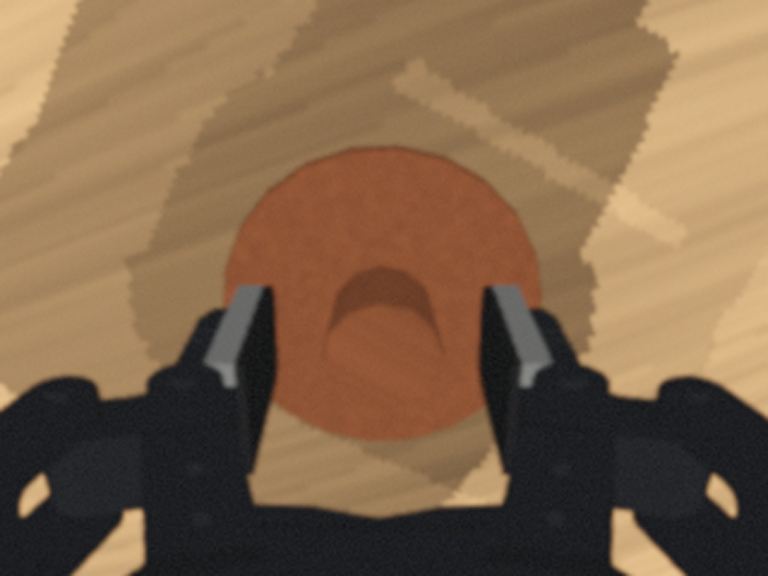

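Call:
{"method": "send_rows", "body": {"rows": "0.15 0 0 0 0;0.15 0 0 0 0;0.15 0 0 0 0;0.15 0 0 0 0;0.15 0 0 0 0;0.15 0 0 0 0"}}

```text
time_s: 14.5
eef_pos: [471.9, -365.4, -23.1]
ee_rot: [0.579, -0.406, 0.579, 0.405]
force: [0.1, 2.0, 5.5]
grip_width: 0.261
```

Call:
{"method": "send_rows", "body": {"rows": "0.15 -1 0 0 0;0.15 -4 0 0 0;0.15 -8 0 0 0;0.15 -11 0 0 0;0.15 -11 0 0 0;0.15 -11 0 0 0"}}

```text
time_s: 15.1
eef_pos: [471.5, -365.0, 86.3]
ee_rot: [0.579, -0.406, 0.579, 0.406]
force: [-0.6, 0.4, -2.0]
grip_width: 0.255
```

Run:
```python
from runfit import *
p,R,s=pose();print(s["force"],s["grip_width"]);w=capture("wrist");save(w,"w11",(160,120,480,360),2.4)
plan([581,-2.3,90],90)
```

```text
[-0.57  0.45 -1.96] 0.25506135097904725
now [ 471.2 -364.6   85.2] jaw 70.0 j6 -2.08 | shift cm [-0.44  2.07 37.8 ] yaw deg -20.0 units -4.00
```

View pics/w11.png

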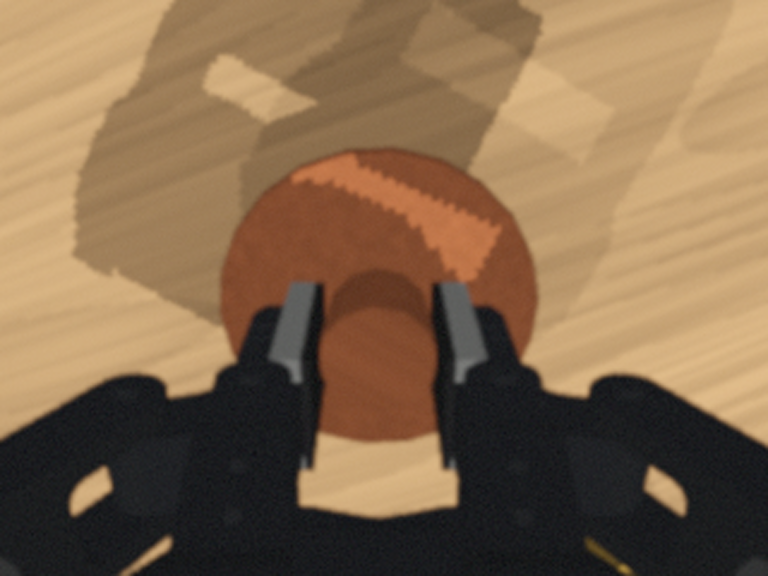

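Call:
{"method": "send_rows", "body": {"rows": "0.15 -0.1 0.1 2 -0.3;0.15 -0.2 0.3 6 -0.9;0.15 -0.3 0.6 11 -1.5;0.15 -0.4 0.9 16 -2;0.15 -0.4 1.2 21 -2.5;0.15 -0.4 1.5 26 -3;0.15 -0.4 1.8 31 -3.5;0.15 -0.4 2 35 -3.8;0.15 -0.4 2.05 37.3 -4;0.15 -0.4 2.05 37.8 -4;0.15 -0.4 2.05 37.8 -4;0.15 -0.4 2.05 37.8 -4"}}

```text
time_s: 16.35
eef_pos: [581.1, -3.6, 89.7]
ee_rot: [0.5, -0.5, 0.5, 0.5]
force: [-1.0, -0.3, -0.3]
grip_width: 0.258
```

Run:
```python
from runfit import *
w=capture("wrist");p,R,s=pose();print(s["force"],s["grip_width"],abs(s["dq"]).max());w=capture("wrist");save(w,"w12",(100,80,540,380),1.8)
pr=lambda P:wproj(w,p,R,P)
print("lid",fito(pr,w["pixels"],"lid",[p[0],p[1],0],z=p[2]+23.1,out="f12"),p)
plan([581,-2.3,50],90)
```

```text
[ 0.68 -0.9  -1.39] 0.2589772741445352 0.006998187028062914
lid (array([566.37,  -3.74]), np.float64(4480.1), 13526) [581.2   -3.88  89.86]
now [581.3  -3.9  90. ] jaw 89.9 j6 -1.78 | shift cm [4.   0.03 0.16] yaw deg -0.1 units -0.02
```

View pics/w12.png

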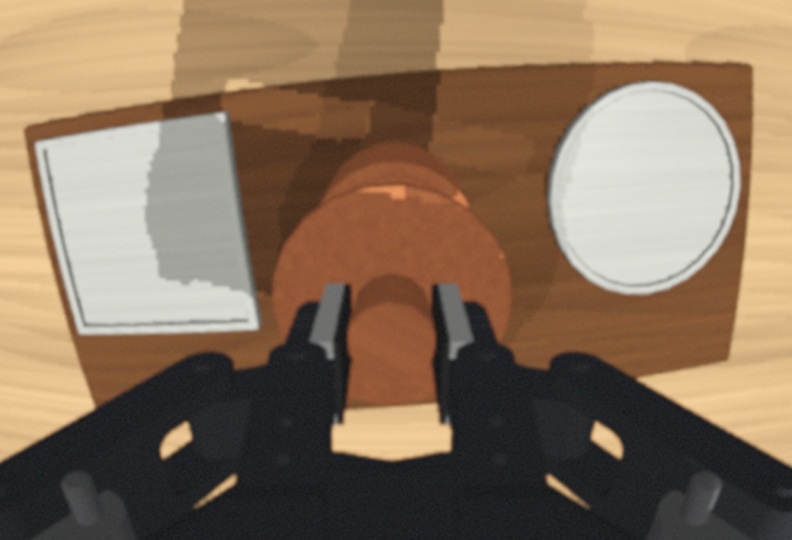

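View pics/f12.png

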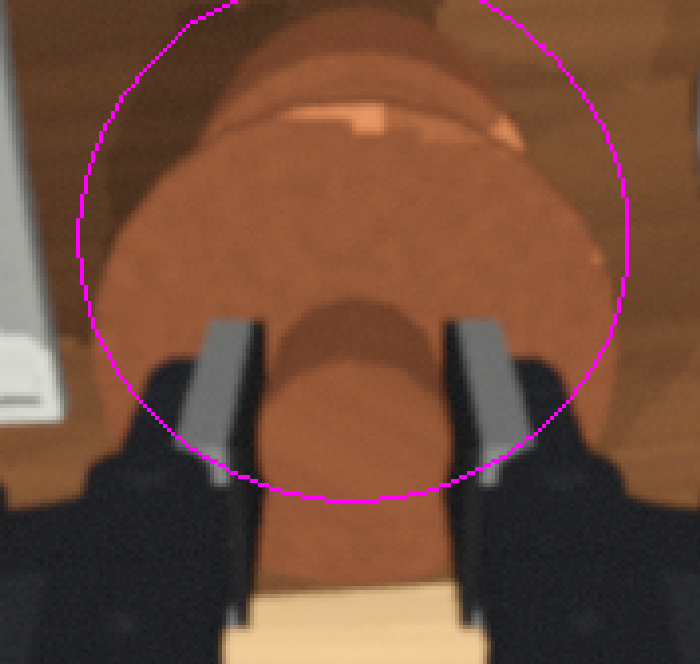

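Call:
{"method": "send_rows", "body": {"rows": "0.15 1.5 0.05 0.15 0;0.15 3 0.05 0.15 0;0.15 4 0.05 0.15 0;0.15 4.4 0.05 0.15 0;0.15 4.6 0.05 0.15 0;0.15 4.7 0.05 0.15 0;0.15 4.8 0.05 0.15 0;0.15 4.8 0.05 0.15 0;0.15 4.8 0.05 0.15 0"}}

```text
time_s: 17.35
eef_pos: [581.3, -1.4, 42.5]
ee_rot: [-0.5, 0.5, -0.5, -0.5]
force: [0.1, -0.6, -1.6]
grip_width: 0.256
```

Run:
```python
from runfit import *
p,R,s=pose();print(p,s["force"]);a=capture("scene");save(a,"s13",(260,150,400,270),5)
w=capture("wrist");save(w,"w13",(100,80,540,380),1.8)
```

```text
[581.27  -1.42  42.45] [ 0.12 -0.63 -1.59]
```

View pics/s13.png

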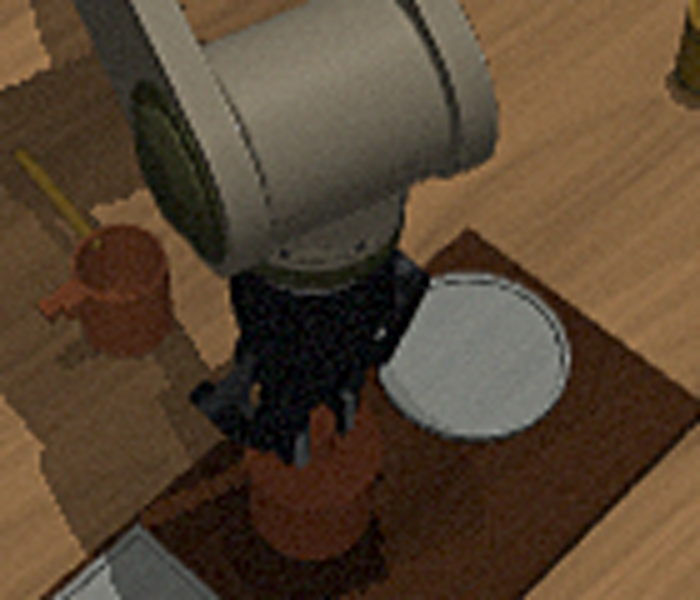

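View pics/w13.png

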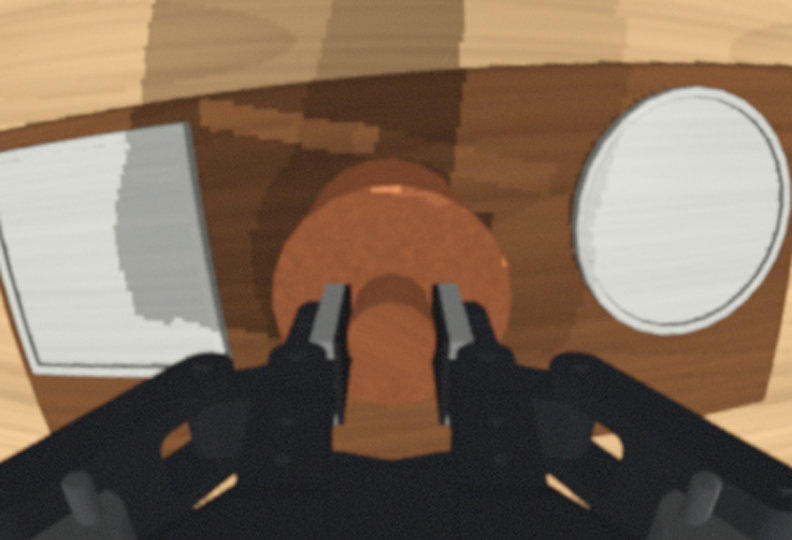

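Call:
{"method": "send_rows", "body": {"rows": "0.15 0.06 0.03 -0.06 0;0.15 0.12 0.03 -0.06 0;0.15 0.18 0.03 -0.06 0;0.15 0.24 0.03 -0.06 0;0.15 0.28 0.03 -0.06 0;0.15 0.28 0.03 -0.06 0;0.15 0.28 0.03 -0.06 0"}}

```text
time_s: 18.15
eef_pos: [580.9, -2.0, 39.9]
ee_rot: [-0.5, 0.5, -0.5, -0.5]
force: [-1.4, 1.2, 5.3]
grip_width: 0.253
```

Call:
{"method": "send_rows", "body": {"rows": "0.32 0 0 0 0;0.4 0 0 0 0;0.5 0 0 0 0;0.5 0 0 0 0;0.5 -2 0 0 0;0.5 -5 0 0 0;0.5 -9 0 0 0;0.5 -12 0 0 0;0.5 -12 0 0 0;0.5 -12 0 0 0"}}

```text
time_s: 19.15
eef_pos: [580.8, -2.0, 159.3]
ee_rot: [-0.5, 0.5, -0.5, -0.5]
force: [-0.2, 0.2, -0.2]
grip_width: 0.498
```

Run:
```python
from runfit import *
w=capture("wrist");p,R,s=pose();print(s["force"],s["grip_width"],abs(s["dq"]).max());w=capture("wrist");save(w,"w14",(100,50,540,350),1.8)
plan([511.5,394,110],90)
```

```text
[-0.83 -0.68 -0.33] 0.4998534011792289 0.014024697702930172
now [580.2  -1.9 158. ] jaw 90.0 j6 -1.78 | shift cm [ 4.83  6.86 39.59] yaw deg 0.0 units 0.00
```

View pics/w14.png

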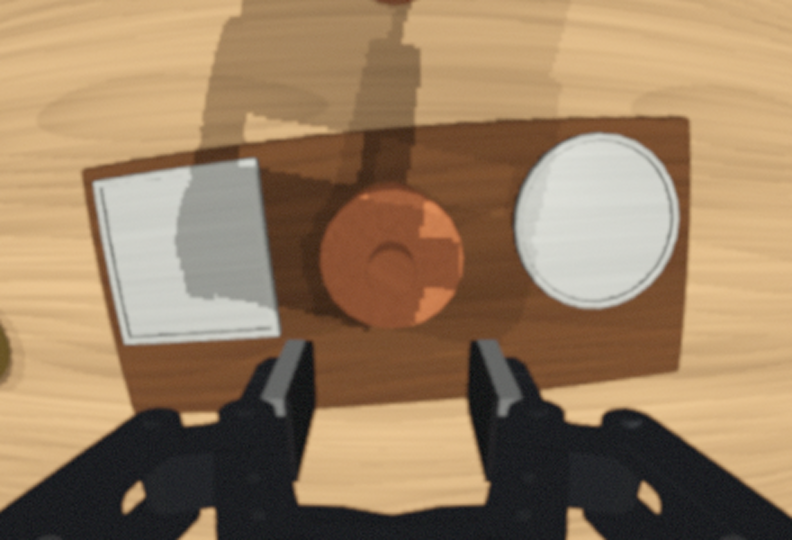

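Call:
{"method": "send_rows", "body": {"rows": "0.75 4.8 6.9 39.6 -1;0.75 4.8 6.9 39.6 -1;0.75 4.8 6.9 39.6 -1;0.75 4.8 6.9 39.6 -1;0.75 4.8 6.9 39.6 -1;0.75 4.8 6.9 39.6 -1;0.75 4.8 6.9 39.6 -1;0.75 4.8 6.9 39.6 -1;0.75 4.8 6.9 39.6 -1;0.75 4.8 6.9 39.6 -1;0.75 4.8 6.9 39.6 -1;0.75 4.8 6.9 39.6 -1"}}

```text
time_s: 20.45
eef_pos: [512.5, 392.6, 111.4]
ee_rot: [-0.478, 0.521, -0.478, -0.521]
force: [0.1, -1.2, 0.7]
grip_width: 0.748
```

Run:
```python
from runfit import *
w=capture("wrist");p,R,s=pose();print(p,abs(s["dq"]).max());w=capture("wrist");save(w,"w15",(100,50,540,350),1.8);pr=lambda P:wproj(w,p,R,P)
print(fito(pr,w["pixels"],"mill",[511.5,394,0],out="f15"))
plan([511.5,394,-20],95)
```

```text
[512.42 392.7  111.52] 0.0051960855098384055
(array([508.58, 392.48]), np.float64(390.0), 2572)
now [512.4 392.9 111.6] jaw 94.9 j6 -1.18 | shift cm [13.16  0.08  0.12] yaw deg -0.1 units -0.02
```

View pics/w15.png

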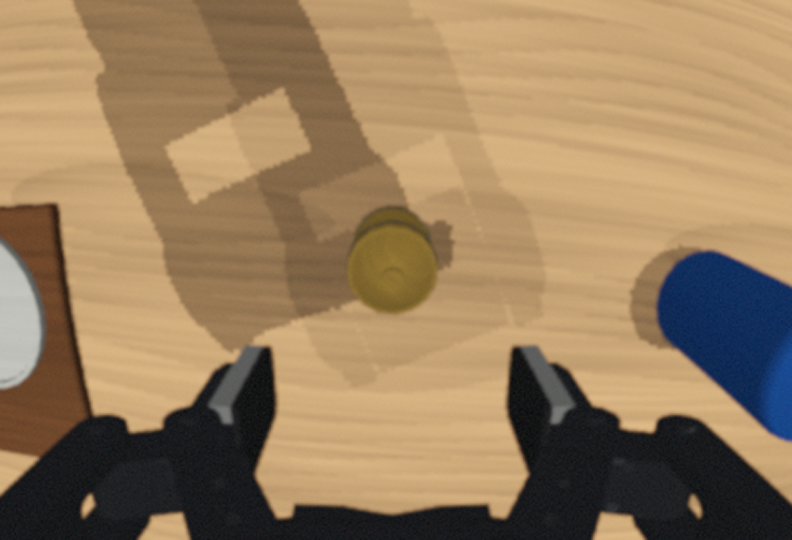

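View pics/f15.png

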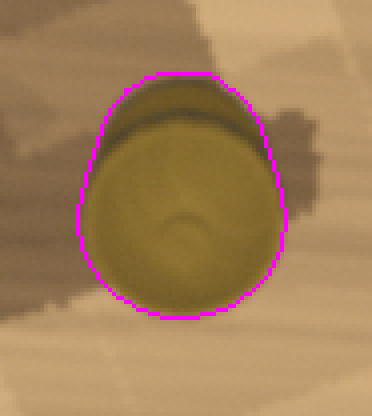

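Call:
{"method": "send_rows", "body": {"rows": "0.75 4 0.1 0.05 0;0.75 8 0.2 0.05 0;0.75 11 0.22 0.05 0;0.75 12.5 0.22 0.05 0;0.75 13 0.22 0.05 0;0.75 13 0.22 0.05 0;0.3 13 0.22 0.05 0;0.3 13 0.22 0.05 0;0.3 13 0.22 0.05 0;0.3 13 0.22 0.05 0;0.3 13 0.22 0.05 0;0.3 13 0.22 0.05 0"}}

```text
time_s: 21.75
eef_pos: [510.6, 394.6, -16.8]
ee_rot: [-0.479, 0.522, -0.477, -0.521]
force: [0.3, -0.9, 5.5]
grip_width: 0.461
```

Run:
```python
from runfit import *
p,R,s=pose();print(p,s["force"],s["grip_width"]);w=capture("wrist");save(w,"w16",(100,50,540,350),1.8)
```

```text
[510.56 394.63 -16.77] [ 0.28 -0.88  5.47] 0.46146631447693814
```

View pics/w16.png

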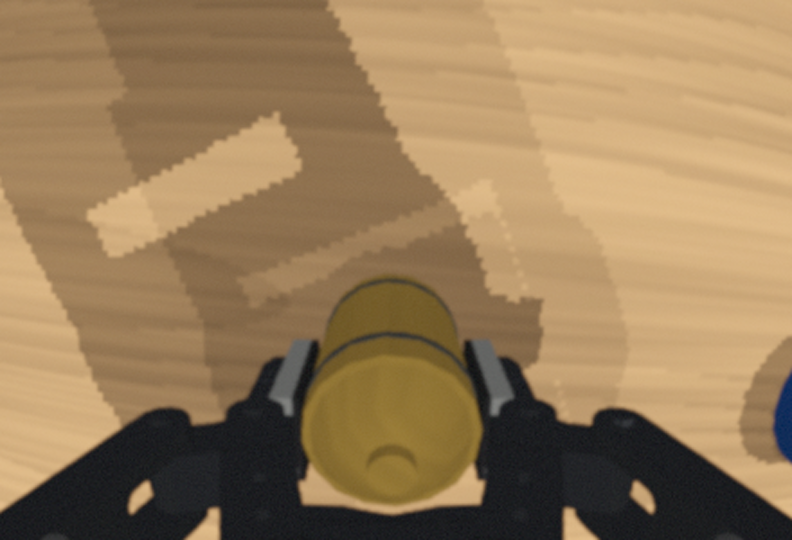

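Call:
{"method": "send_rows", "body": {"rows": "0.3 -1 0 0 0;0.3 -4 0 0 0;0.3 -8 0 0 0;0.3 -11 0 0 0;0.3 -11 0 0 0;0.3 -11 0 0 0"}}

```text
time_s: 22.4
eef_pos: [509.3, 394.2, 91.3]
ee_rot: [0.478, -0.521, 0.478, 0.521]
force: [-0.6, -0.3, -3.3]
grip_width: 0.462
```

Run:
```python
from runfit import *
p,R,s=pose();print(s["force"],s["grip_width"]);plan([659,4.6,95],94.9)
```

```text
[-0.58 -0.33 -3.26] 0.46198275197162103
now [509.3 394.2  91.3] jaw 95.0 j6 -1.18 | shift cm [ -0.37 -11.51 -40.12] yaw deg 0.1 units 0.02
```

Call:
{"method": "send_rows", "body": {"rows": "0.3 0 -0.5 -2 0;0.3 -0.1 -1.7 -6 0;0.3 -0.2 -3.2 -11 0;0.3 -0.4 -4.6 -16 0;0.3 -0.4 -6 -21 0;0.3 -0.4 -7.5 -26 0;0.3 -0.4 -9 -31 0;0.3 -0.4 -10.3 -36 0;0.3 -0.4 -11.2 -39 0;0.3 -0.4 -11.5 -40.1 0;0.3 -0.4 -11.5 -40.1 0;0.3 -0.4 -11.5 -40.1 0"}}

```text
time_s: 23.6
eef_pos: [658.2, 6.2, 94.2]
ee_rot: [0.477, -0.521, 0.478, 0.522]
force: [0.1, -0.2, -2.7]
grip_width: 0.466
```

Run:
```python
from runfit import *
w=capture("wrist");p,R,s=pose();print(s["force"],s["grip_width"],abs(s["dq"]).max());plan([659,4.6,-3],94.9);save(w,"w17",(100,50,540,350),1.8)
```

```text
[ 0.17  0.39 -3.32] 0.4588934653296783 0.008082979696811397
now [658.3   6.6  94.6] jaw 95.1 j6 -1.83 | shift cm [ 9.76 -0.06 -0.21] yaw deg 0.2 units 0.04
```

View pics/w17.png

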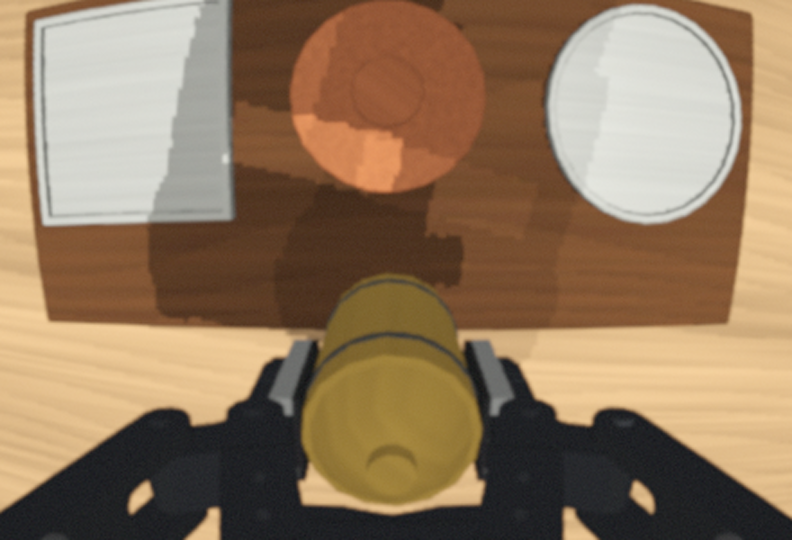

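Call:
{"method": "send_rows", "body": {"rows": "0.3 2 -0.06 -0.2 0;0.3 4.5 -0.06 -0.2 0;0.3 7 -0.06 -0.2 0;0.3 8.5 -0.06 -0.2 0;0.3 9.2 -0.06 -0.2 0;0.3 9.5 -0.06 -0.2 0;0.3 9.7 -0.06 -0.2 0;0.3 9.8 -0.06 -0.2 0;0.3 9.9 -0.06 -0.2 0;0.3 9.9 -0.06 -0.2 0;0.3 9.9 -0.06 -0.2 0"}}

```text
time_s: 24.75
eef_pos: [660.0, 2.9, -3.3]
ee_rot: [-0.478, 0.521, -0.478, -0.521]
force: [-0.3, -0.4, -3.2]
grip_width: 0.458
```

Run:
```python
from runfit import *
w=capture("wrist");p,R,s=pose();print(s["force"],s["grip_width"],abs(s["dq"]).max());plan([659,4.6,-5],94.9);save(w,"w18",(100,50,540,350),1.8)
```

```text
[-0.11  0.19 -3.13] 0.4605644069087066 0.0027604066101428737
now [660.    2.9  -3.4] jaw 95.0 j6 -1.83 | shift cm [0.16 0.09 0.18] yaw deg 0.1 units 0.02
```

View pics/w18.png

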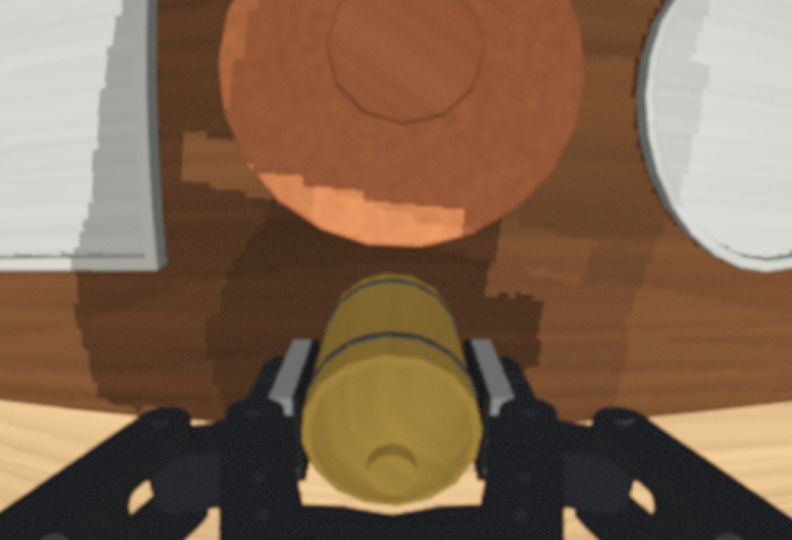

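Run:
```python
from runfit import *
w=capture("wrist");p,R,s=pose()
print(p,"knob",wray(w,p,R,325.6,75,97),"lid bottom edge",wray(w,p,R,100+410/1.8,50+247/1.8,73))
print("mill finial",wray(w,p,R,100+391/1.8,50+463/1.8,p[2]+16.8+76))
```

```text
[659.98   2.87  -3.41] knob [581.64  -1.56  97.  ] lid bottom edge [617.06   3.1   73.  ]
mill finial [656.05   2.79  89.39]
```

Call:
{"method": "send_rows", "body": {"rows": "0.3 0 -0.05 0.19 0;0.3 0.06 -0.05 0.19 0;0.3 0.12 -0.05 0.19 0;0.3 0.18 -0.05 0.19 0;0.3 0.2 -0.05 0.19 0;0.3 0.2 -0.05 0.19 0"}}

```text
time_s: 25.45
eef_pos: [660.4, 5.0, -4.7]
ee_rot: [-0.478, 0.521, -0.478, -0.521]
force: [-3.8, 0.7, 5.0]
grip_width: 0.46
```

Contact at the expected height. Releasing and backing straight up.

Call:
{"method": "send_rows", "body": {"rows": "0.52 0 0 0 0;0.62 0 0 0 0;0.7 0 0 0 0;0.7 0 0 0 0;0.7 -2 0 0 0;0.7 -5 0 0 0;0.7 -9 0 0 0;0.7 -14 0 0 0;0.7 -16 0 0 0;0.7 -16 0 0 0;0.7 -16 0 0 0"}}

```text
time_s: 26.55
eef_pos: [659.9, 4.9, 153.5]
ee_rot: [0.477, -0.521, 0.478, 0.522]
force: [0.1, -0.3, -0.5]
grip_width: 0.702
```

Run:
```python
from runfit import *
w=capture("wrist");p,R,s=pose();print(s["force"],s["joints"]);w=capture("wrist");save(w,"w19",(100,0,540,300),1.8);pr=lambda P:wproj(w,p,R,P)
print(fito(pr,w["pixels"],"mill",[659.5,4.5,0],z=12,out="f19"))
plan([385,-181,110],50);plan([385,-181,110],47.7);plan([385,-181,110],-135)
```

```text
[ 0.34 -0.29 -0.63] [-0.17  0.65  1.09 -0.    1.41 -1.83]
(array([659.24,   4.75]), np.float64(278.8), 2054)
now [659.5   4.9 152.4] jaw 95.0 j6 -1.83 | shift cm [  4.32  28.95 -16.13] yaw deg 45.0 units 9.00
now [659.5   4.9 152.4] jaw 95.0 j6 -1.83 | shift cm [  4.32  28.95 -16.13] yaw deg 47.3 units 9.46
now [659.5   4.9 152.4] jaw 95.0 j6 -1.83 | shift cm [  4.32  28.95 -16.13] yaw deg 50.0 units 10.00
```

View pics/w19.png

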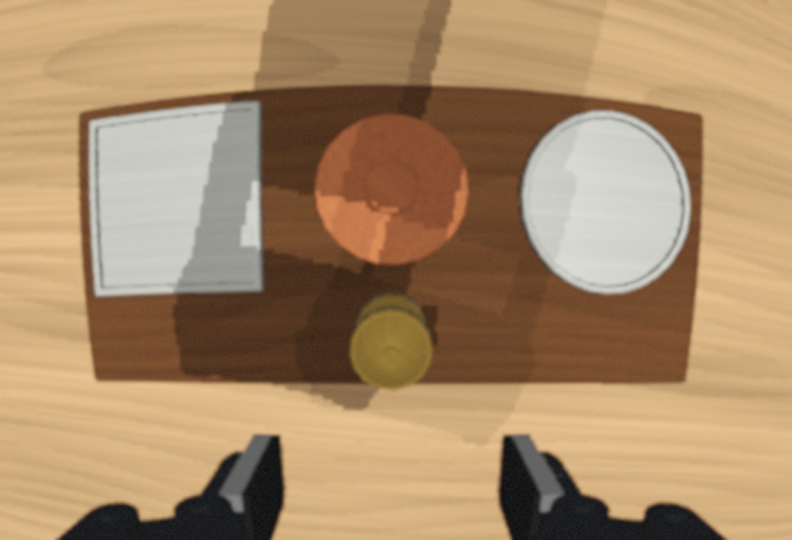

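View pics/f19.png

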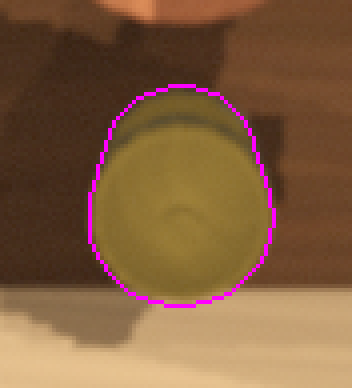

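Call:
{"method": "send_rows", "body": {"rows": "0.8 0 4 -2 1;0.8 2 9 -5 2.5;0.8 4.3 29 -16.1 10;0.8 4.3 29 -16.1 10;0.8 4.3 29 -16.1 10;0.8 4.3 29 -16.1 10;0.8 4.3 29 -16.1 10;0.8 4.3 29 -16.1 10;0.8 4.3 29 -16.1 10;0.8 4.3 29 -16.1 10;0.8 4.3 29 -16.1 10;0.8 4.3 29 -16.1 10"}}

```text
time_s: 27.85
eef_pos: [385.9, -180.3, 111.2]
ee_rot: [0.653, -0.271, 0.653, 0.271]
force: [-0.2, -0.6, -0.3]
grip_width: 0.804
```

Run:
```python
from runfit import *
w=capture("wrist");p,R,s=pose();print(s["force"],s["joints"]);w=capture("wrist");save(w,"w20",(100,0,540,300),1.8);pr=lambda P:wproj(w,p,R,P)
x,c,n=fito(pr,w["pixels"],"potL",[385,-181,.05],yaw=True,out="f20");print(x,c,n)
plan([x[0],x[1],-25],42+np.degrees(x[2]))
```

```text
[ 0.16  0.45 -0.59] [-0.71  0.18  1.89  0.    1.07 -1.5 ]
[ 385.64 -180.37    0.05] 581.4 6018
now [ 385.7 -180.5  111.3] jaw 45.1 j6 -1.50 | shift cm [13.63  0.01  0.  ] yaw deg 0.3 units 0.06
```

View pics/w20.png

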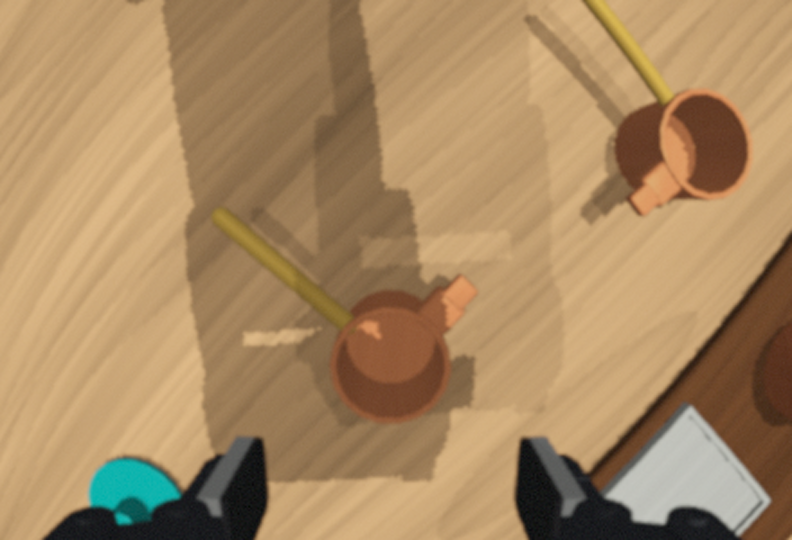

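View pics/f20.png

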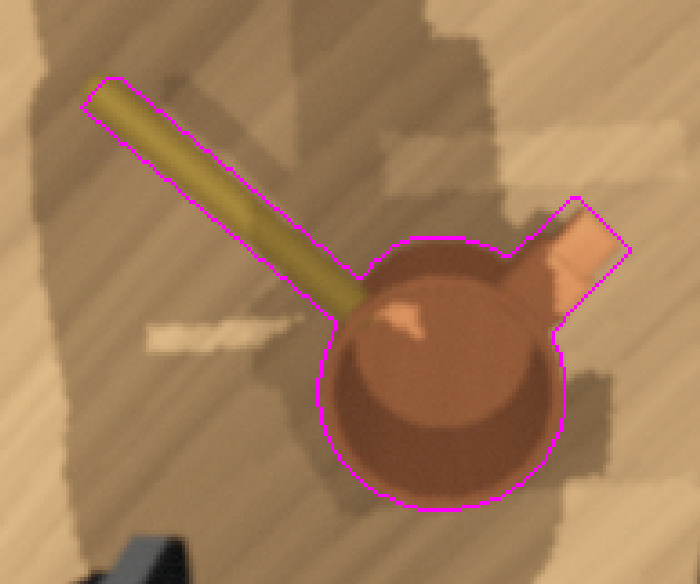

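Call:
{"method": "send_rows", "body": {"rows": "0.8 4 0 0 0;0.8 8 0 0 0;0.8 11 0 0 0;0.8 12.8 0 0 0;0.8 13.5 0 0 0;0.8 13.8 0 0 0;0.8 13.8 0 0 0"}}

```text
time_s: 28.65
eef_pos: [385.8, -181.0, -26.1]
ee_rot: [0.653, -0.271, 0.653, 0.27]
force: [-0.2, 0.4, 0.3]
grip_width: 0.796
```

Run:
```python
from runfit import *
w=capture("wrist");p,R,s=pose();print(p,s["force"]);save(w,"w21",(100,50,540,350),1.8)
```

```text
[ 385.88 -181.17  -25.88] [-0.42 -0.65  0.53]
```

View pics/w21.png

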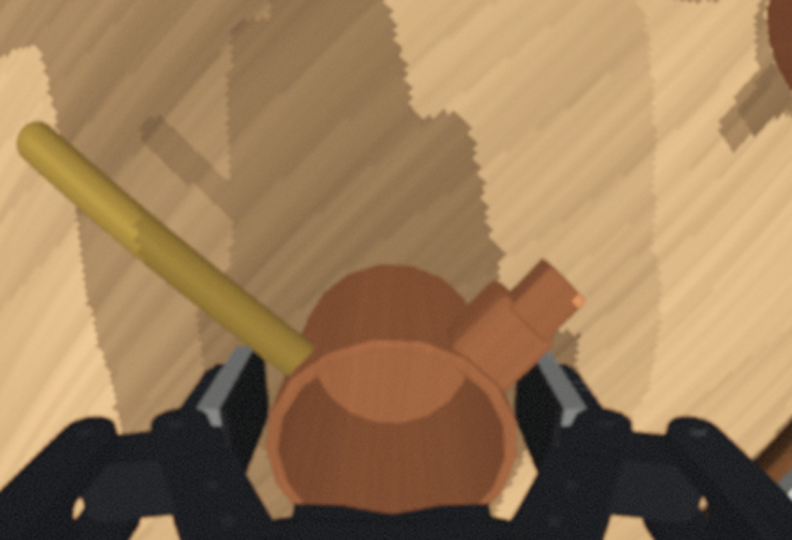

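Call:
{"method": "send_rows", "body": {"rows": "0.5 0 0 0 0;0.5 0 0 0 0;0.5 0 0 0 0;0.5 0 0 0 0;0.5 0 0 0 0;0.5 0 0 0 0"}}

```text
time_s: 29.3
eef_pos: [386.0, -181.2, -25.6]
ee_rot: [0.654, -0.271, 0.653, 0.27]
force: [-0.4, 1.6, 5.0]
grip_width: 0.625
```

Run:
```python
from runfit import *
w=capture("wrist");p,R,s=pose();print(p,s["force"]);save(w,"w22",(100,50,540,350),1.8)
pr=lambda P:wproj(w,p,R,P)
print(jaw(R),fito(pr,w["pixels"],"potL",[385,-181,.05],yaw=True,out="f22"))
for t in (0,.05,.1): print(t,[pr([385.5-100*np.cos(t),-180.7-100*np.sin(t),55]).round()])
```

```text
[ 385.95 -181.16  -25.6 ] [-0.93  1.35  5.63]
44.99978210060713 (array([ 385.44, -180.58,    0.05]), np.float64(4080.9), 25979)
0 [array([126., 118.])]
0.05 [array([119., 128.])]
0.1 [array([113., 139.])]
```

View pics/w22.png

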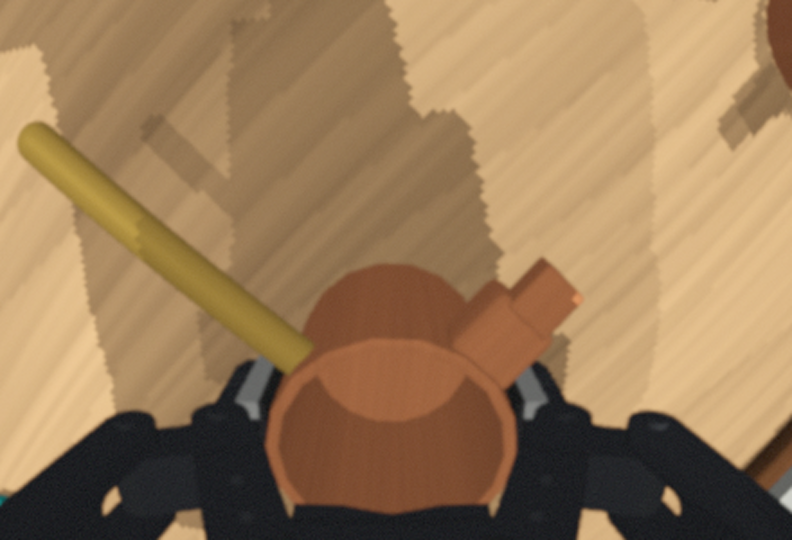

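View pics/f22.png

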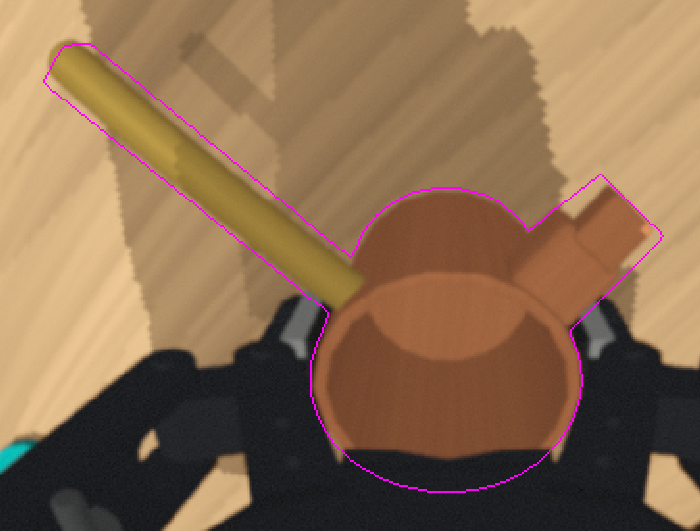

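Call:
{"method": "send_rows", "body": {"rows": "0.5 -1 0 0 0;0.5 -4 0 0 0;0.5 -8 0 0 0;0.5 -12 0 0 0;0.5 -12 0 0 0;0.5 -12 0 0 0"}}

```text
time_s: 29.95
eef_pos: [385.4, -180.8, 94.0]
ee_rot: [0.653, -0.271, 0.653, 0.27]
force: [0.5, 0.3, -2.3]
grip_width: 0.622
```

Run:
```python
from runfit import *
p,R,s=pose();print(s["force"],s["grip_width"]);plan([570.8,126.5,95],47.1)
```

```text
[ 0.54  0.27 -2.31] 0.6220788546091448
now [ 385.4 -180.8   94. ] jaw 45.0 j6 -1.50 | shift cm [-0.11  8.61 34.84] yaw deg -2.1 units -0.42
```

Call:
{"method": "send_rows", "body": {"rows": "0.5 0 0.4 1.6 0;0.5 0 1.4 5.5 -0.1;0.5 0 2.5 10 -0.2;0.5 0 3.7 15 -0.3;0.5 0 4.9 20 -0.4;0.5 0 6.2 25 -0.4;0.5 0 7.3 29.5 -0.4;0.5 0 8.2 33 -0.4;0.5 0 8.6 34.8 -0.4;0.5 0 8.6 34.8 -0.4;0.5 0 8.6 34.8 -0.4;0.5 0 8.6 34.8 -0.4"}}

```text
time_s: 31.15
eef_pos: [569.9, 125.2, 92.7]
ee_rot: [0.648, -0.282, 0.649, 0.282]
force: [-1.0, -0.5, -2.8]
grip_width: 0.628
```

Run:
```python
from runfit import *
from fitb import fit
w=capture("wrist");p,R,s=pose();print(s["force"],s["grip_width"],abs(s["dq"]).max());w=capture("wrist");save(w,"w23",(100,0,540,350),1.7)
pr=lambda P:wproj(w,p,R,P)
print(fit(pr,w["pixels"],[581.6,-2.6,.086]))
plan([570.8,126.5,-6],47.1)
```

```text
[ 0.01  0.74 -2.62] 0.6226596257141478 0.007392999617808491
(array([582.33,  -1.74,   0.09]), np.float64(9159.482352941175), np.int64(18222))
now [570.3 125.2  93.2] jaw 46.9 j6 -0.80 | shift cm [9.92 0.05 0.14] yaw deg -0.2 units -0.03
```

View pics/w23.png

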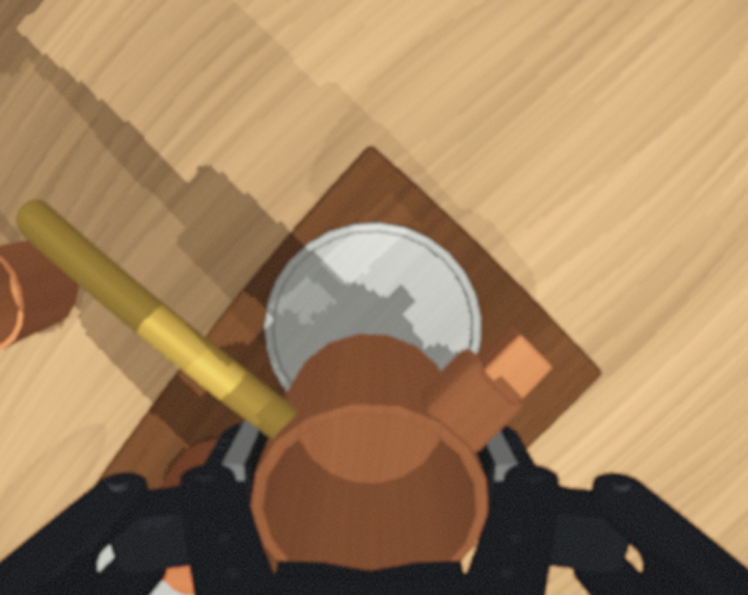

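Call:
{"method": "send_rows", "body": {"rows": "0.5 2 0.05 0.14 0;0.5 4.5 0.05 0.14 0;0.5 7 0.05 0.14 0;0.5 8.6 0.05 0.14 0;0.5 9.3 0.05 0.14 0;0.5 9.6 0.05 0.14 0;0.5 9.8 0.05 0.14 0;0.5 9.9 0.05 0.14 0;0.5 10 0.05 0.14 0;0.5 10 0.05 0.14 0;0.5 10 0.05 0.14 0"}}

```text
time_s: 32.35
eef_pos: [571.3, 127.5, -6.3]
ee_rot: [0.649, -0.282, 0.648, 0.282]
force: [0.0, 0.0, -2.7]
grip_width: 0.623
```

Run:
```python
from runfit import *
w=capture("wrist");p,R,s=pose();print(s["force"],s["grip_width"]);plan([570.8,126.5,-9.6],47.1);save(w,"w24",(100,0,540,350),1.7)
pr=lambda P:wproj(w,p,R,P)
im=w["pixels"][:,:,::-1].copy()
c,sn=np.cos(.086),np.sin(.086);C=np.array([570.3,127.0])
for rr,z in((55,20),(51,20),(27,16)):
    pts=np.array([pr([C[0]+rr*np.cos(t),C[1]+rr*np.sin(t),z]) for t in np.linspace(0,6.3,80)]);cv2.polylines(im,[np.int32(pts)],0,(255,0,255),1)
cv2.imwrite("pics/w24o.png",cv2.resize(im[0:350,100:540],None,fx=1.7,fy=1.7))
```

```text
[ 0.59  0.09 -2.1 ] 0.6235399589898949
now [571.3 127.5  -6.4] jaw 47.0 j6 -0.80 | shift cm [ 0.32 -0.03 -0.11] yaw deg -0.1 units -0.02
```

View pics/w24o.png

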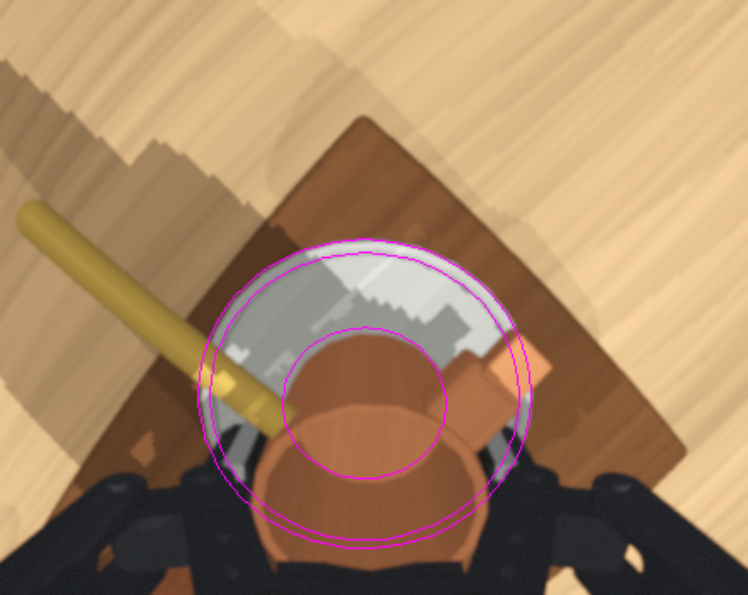

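Call:
{"method": "send_rows", "body": {"rows": "0.5 0.06 0 -0.08 0;0.5 0.12 0 -0.08 0;0.5 0.18 0 -0.08 0;0.5 0.24 0 -0.08 0;0.5 0.3 0 -0.08 0;0.5 0.34 0 -0.08 0;0.5 0.34 0 -0.08 0;0.5 0.34 0 -0.08 0"}}

```text
time_s: 33.2
eef_pos: [570.7, 126.9, -9.5]
ee_rot: [0.648, -0.282, 0.648, 0.282]
force: [-3.9, -0.3, 6.2]
grip_width: 0.623
```

Call:
{"method": "send_rows", "body": {"rows": "0.68 0 0 0 0;0.75 0 0 0 0;0.8 0 0 0 0;0.8 0 0 0 0;0.8 -2 0 0 0;0.8 -5 0 0 0;0.8 -9 0 0 0;0.8 -13 0 0 0;0.8 -14 0 0 0;0.8 -14 0 0 0;0.8 -14 0 0 0"}}

```text
time_s: 34.3
eef_pos: [570.0, 126.8, 128.5]
ee_rot: [0.648, -0.282, 0.649, 0.282]
force: [-0.3, 1.1, -0.4]
grip_width: 0.799
```

Run:
```python
from runfit import *
w=capture("wrist");p,R,s=pose();print(s["force"],s["joints"]);w=capture("wrist");save(w,"w25",(100,0,540,300),1.8);pr=lambda P:wproj(w,p,R,P)
print(fito(pr,w["pixels"],"potL",[570.3,127,.086],z=16,yaw=True,out="f25"))
plan([413.7,1,110],-45)
```

```text
[0.32 0.07 0.06] [ 0.02  0.5   1.4   0.    1.25 -0.8 ]
(array([569.2 , 128.32,   0.09]), np.float64(2224.8), 5995)
now [569.9 126.8 128.1] jaw 47.0 j6 -0.80 | shift cm [  1.86   2.84 -19.85] yaw deg -88.0 units -17.60
```

View pics/w25.png

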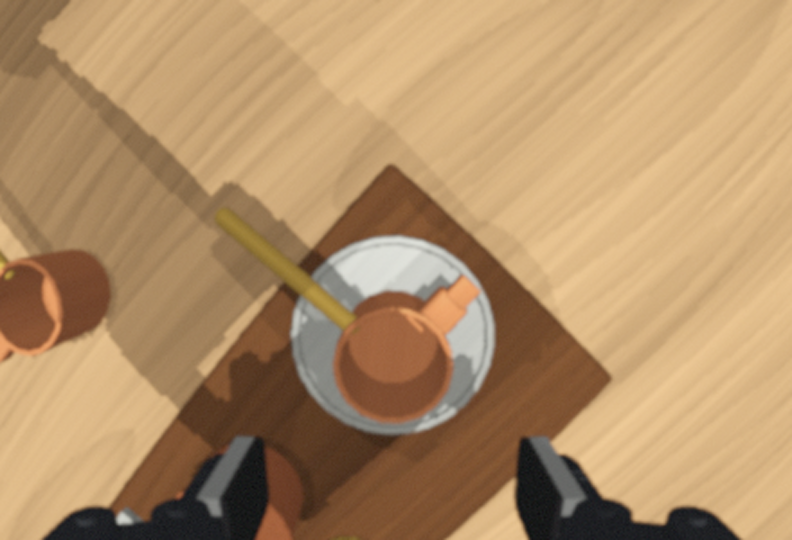

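View pics/f25.png

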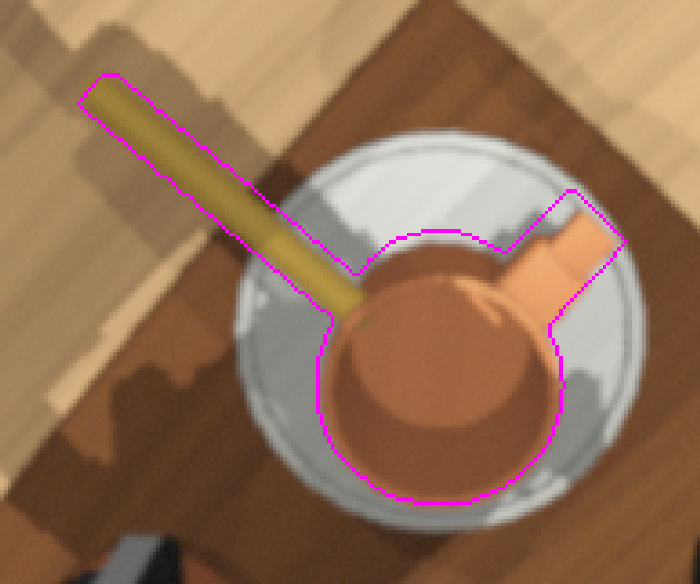

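Call:
{"method": "send_rows", "body": {"rows": "0.8 1.9 2.8 -19.85 18.4;0.8 1.9 2.8 -19.85 18.4;0.8 1.9 2.8 -19.85 18.4;0.8 1.9 2.8 -19.85 18.4;0.8 1.9 2.8 -19.85 18.4;0.8 1.9 2.8 -19.85 18.4;0.8 1.9 2.8 -19.85 18.4;0.8 1.9 2.8 -19.85 18.4;0.8 1.9 2.8 -19.85 18.4;0.8 1.9 2.8 -19.85 18.4;0.8 1.9 2.8 -19.85 18.4;0.8 1.9 2.8 -19.85 18.4"}}

```text
time_s: 35.6
eef_pos: [414.3, 0.9, 110.1]
ee_rot: [0.652, 0.271, 0.654, -0.271]
force: [0.6, -0.4, -0.3]
grip_width: 0.795
```

Run:
```python
from runfit import *
w=capture("wrist");w=capture("wrist");p,R,s=pose();print(s["force"],s["joints"],abs(s["dq"]).max());w=capture("wrist");save(w,"w26",(100,0,540,300),1.8);pr=lambda P:wproj(w,p,R,P)
x,c,n=fito(pr,w["pixels"],"potR",[413.7,1,-.05],yaw=True,out="f26");print(x,c,n)
plan([x[0],x[1],-26.5],-42+np.degrees(x[2]))
```

```text
[-0.49 -0.26  0.19] [-0.28  0.16  1.92  0.    1.06  0.5 ] 0.004661004017933826
[414.02   1.27  -0.03] 765.3 5751
now [414.5   0.8 110.5] jaw -44.8 j6 0.50 | shift cm [13.7   0.   -0.06] yaw deg -1.1 units -0.22
```

View pics/w26.png

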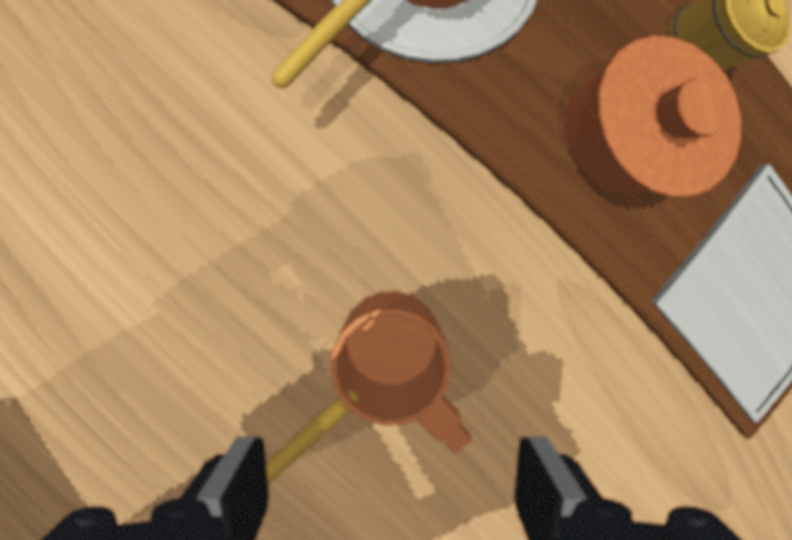

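View pics/f26.png

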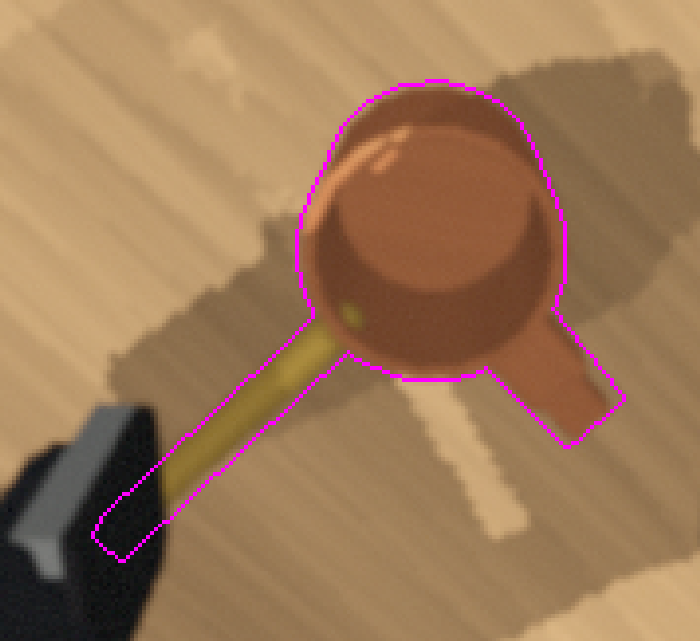

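Call:
{"method": "send_rows", "body": {"rows": "0.8 4 0 -0.05 0;0.8 8 0 -0.05 0;0.8 11 0 -0.05 0;0.8 12.7 0 -0.05 0;0.8 13.5 0 -0.05 0;0.8 13.7 0 -0.05 0;0.8 13.7 0 -0.05 0"}}

```text
time_s: 36.45
eef_pos: [414.8, 1.0, -25.6]
ee_rot: [0.654, 0.27, 0.653, -0.27]
force: [0.5, -0.5, 1.0]
grip_width: 0.801
```

Run:
```python
from runfit import *
w=capture("wrist");p,R,s=pose();print(p,s["force"]);save(w,"w27",(100,50,540,350),1.8)
```

```text
[414.99   0.98 -25.31] [-0.6  -0.51 -0.54]
```

View pics/w27.png

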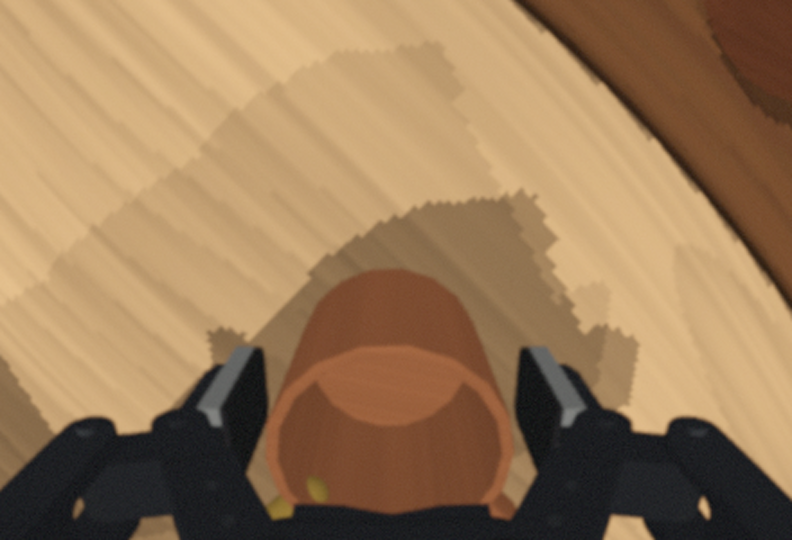

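Call:
{"method": "send_rows", "body": {"rows": "0.5 0 0 0 0;0.5 0 0 0 0;0.5 0 0 0 0;0.5 0 0 0 0;0.5 0 0 0 0;0.5 0 0 0 0"}}

```text
time_s: 37.1
eef_pos: [415.0, 1.0, -25.0]
ee_rot: [0.654, 0.27, 0.653, -0.27]
force: [-0.8, -0.0, 5.8]
grip_width: 0.628
```

Call:
{"method": "send_rows", "body": {"rows": "0.5 -1 0 0 0;0.5 -4 0 0 0;0.5 -8 0 0 0;0.5 -13 0 0 0;0.5 -13 0 0 0;0.5 -13 0 0 0"}}

```text
time_s: 37.7
eef_pos: [414.6, 1.1, 104.9]
ee_rot: [0.654, 0.271, 0.653, -0.27]
force: [-0.2, 0.3, -2.5]
grip_width: 0.618
```

Run:
```python
from runfit import *
p,R,s=pose();print(s["force"],s["grip_width"]);b=capture("top");a=capture("scene");w=capture("wrist");save(w,"w28",(100,50,540,350),1.8)
save(a,"s28",(200,150,360,290),5)
plan([593,-132.2,110],-44.8+6.9)
```

```text
[-0.19  0.32 -2.52] 0.6182280417952185
now [413.5   1.3 102.9] jaw -45.0 j6 0.50 | shift cm [-0.77  3.25 22.13] yaw deg -7.1 units -1.42
```

View pics/w28.png

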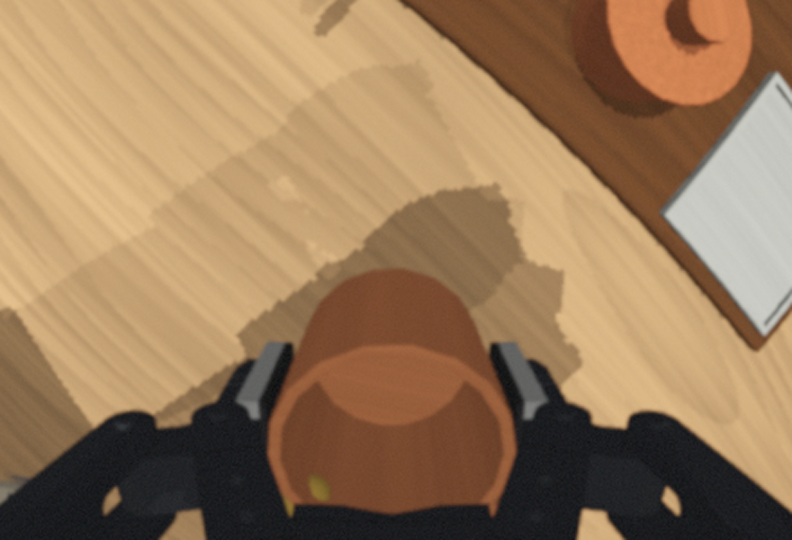

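View pics/s28.png

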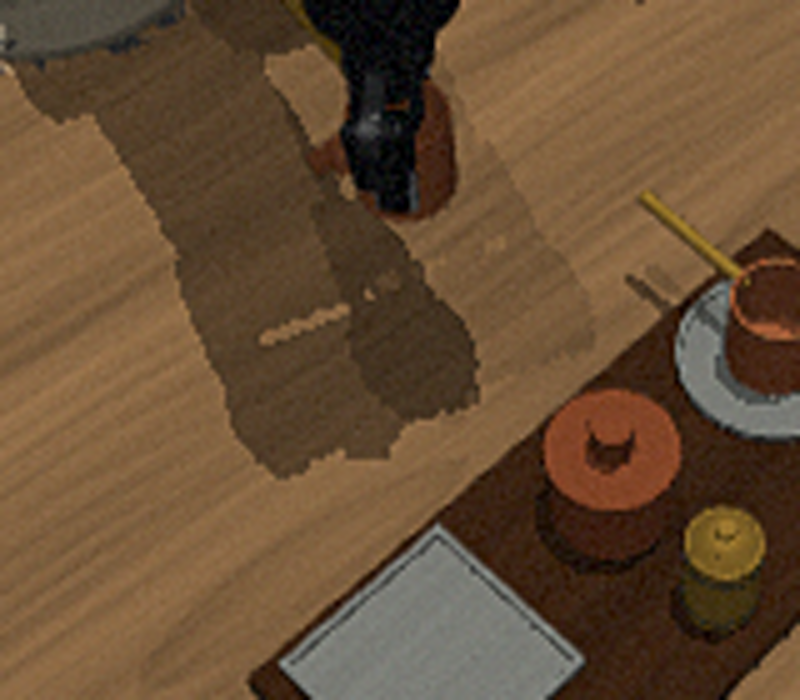

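Call:
{"method": "send_rows", "body": {"rows": "0.5 0 0.3 1.5 -0.2;0.5 0 0.8 5 -0.5;0.5 0 1.4 9 -0.8;0.5 0 2 13 -1.1;0.5 0 2.6 17 -1.4;0.5 0 3 20 -1.4;0.5 0 3.25 22 -1.44;0.5 0 3.25 22.15 -1.44;0.5 0 3.25 22.15 -1.44;0.5 0 3.25 22.15 -1.44"}}

```text
time_s: 38.85
eef_pos: [593.2, -131.7, 103.3]
ee_rot: [0.668, 0.229, 0.67, -0.229]
force: [-0.0, 0.3, -1.9]
grip_width: 0.622
```

Run:
```python
from runfit import *
w=capture("wrist");p,R,s=pose();print(s["force"],s["grip_width"],s["joints"],abs(s["dq"]).max());w=capture("wrist");save(w,"w29",(100,0,540,350),1.7)
plan([593.4,-132.2,-6],-37.8)
```

```text
[-0.21  0.59 -2.72] 0.6219858091036877 [-0.41  0.57  1.35  0.    1.22  0.25] 0.006838317080980127
now [ 593.5 -131.9  104. ] jaw -37.8 j6 0.25 | shift cm [11.   -0.03  0.02] yaw deg 0.0 units 0.01
```

View pics/w29.png

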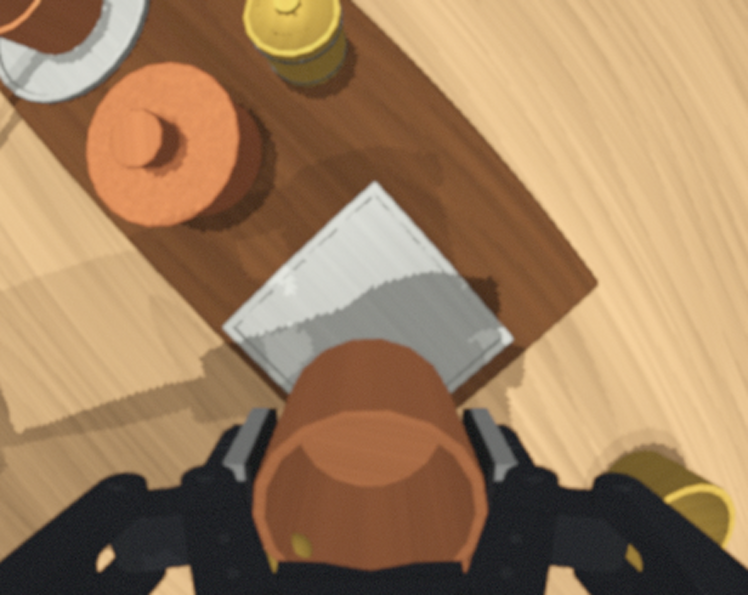

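Call:
{"method": "send_rows", "body": {"rows": "0.5 2.5 -0.03 0 0;0.5 5.5 -0.03 0 0;0.5 8 -0.03 0 0;0.5 9.6 -0.03 0 0;0.5 10.3 -0.03 0 0;0.5 10.6 -0.03 0 0;0.5 10.8 -0.03 0 0;0.5 10.9 -0.03 0 0;0.5 11 -0.03 0 0;0.5 11 -0.03 0 0;0.5 11 -0.03 0 0"}}

```text
time_s: 40.05
eef_pos: [594.0, -132.8, -5.7]
ee_rot: [0.669, 0.229, 0.669, -0.229]
force: [0.2, -0.7, -2.6]
grip_width: 0.622
```

Run:
```python
from runfit import *
w=capture("wrist");p,R,s=pose();print(s["force"],s["grip_width"]);plan([593.4,-132.2,-9.2],-37.8)
pr=lambda P:wproj(w,p,R,P)
im=w["pixels"][:,:,::-1].copy()
c,sn=np.cos(.086),np.sin(.086);C=np.array([592.7,-132.0])
pts=np.array([pr([C[0]+27*np.cos(t),C[1]+27*np.sin(t),16]) for t in np.linspace(0,6.3,80)]);cv2.polylines(im,[np.int32(pts)],0,(255,0,255),1)
pts=np.array([pr([C[0]+c*a-sn*b,C[1]+sn*a+c*b,20]) for a,b in((55,55),(55,-55),(-55,-55),(-55,55),(55,55))]);cv2.polylines(im,[np.int32(pts)],0,(255,0,255),1)
cv2.imwrite("pics/w30.png",cv2.resize(im[0:350,100:540],None,fx=1.7,fy=1.7))
```

```text
[-0.36  0.17 -2.68] 0.6227416467506673
now [ 594.  -132.8   -5.8] jaw -37.8 j6 0.25 | shift cm [ 0.34  0.01 -0.08] yaw deg 0.0 units 0.00
```

View pics/w30.png

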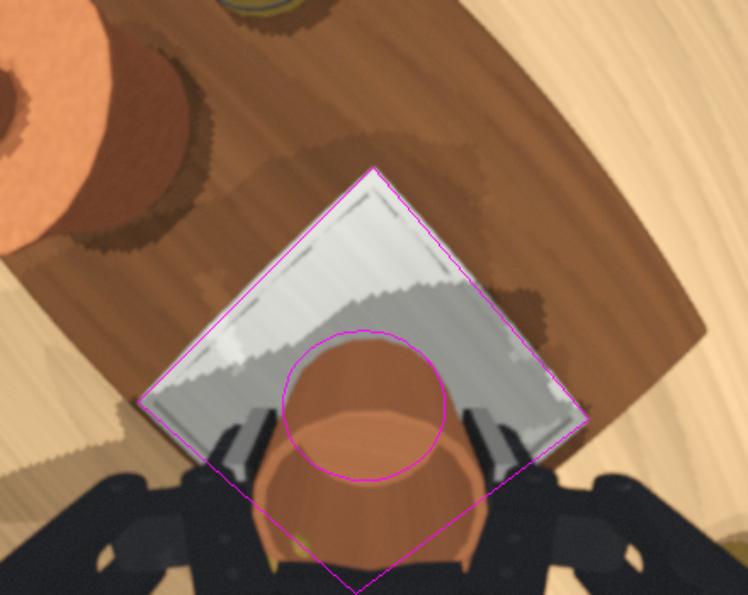

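Tray and pot base line up. Lowering gently, then releasing.

Call:
{"method": "send_rows", "body": {"rows": "0.5 0.06 0 -0.08 0;0.5 0.12 0 -0.08 0;0.5 0.18 0 -0.08 0;0.5 0.24 0 -0.08 0;0.5 0.3 0 -0.08 0;0.5 0.35 0 -0.08 0;0.5 0.35 0 -0.08 0;0.5 0.35 0 -0.08 0"}}

```text
time_s: 40.9
eef_pos: [593.3, -132.3, -9.0]
ee_rot: [0.669, 0.229, 0.669, -0.229]
force: [-3.5, 0.5, 5.5]
grip_width: 0.621
```

Call:
{"method": "send_rows", "body": {"rows": "0.68 0 0 0 0;0.75 0 0 0 0;0.8 0 0 0 0;0.8 0 0 0 0;0.8 -2 0 0 0;0.8 -5 0 0 0;0.8 -9 0 0 0;0.8 -14 0 0 0;0.8 -19 0 0 0;0.8 -22 0 0 0;0.8 -22 0 0 0;0.8 -22 0 0 0"}}

```text
time_s: 42.1
eef_pos: [593.2, -132.2, 210.2]
ee_rot: [0.669, 0.229, 0.669, -0.229]
force: [-0.6, -0.4, -0.3]
grip_width: 0.801
```

Run:
```python
from h import *
p,R,s=pose();plan([430,60,330],95)
```

```text
now [ 593.2 -132.2  210.2] jaw -37.8 j6 0.25 | shift cm [-11.98   5.19 -24.67] yaw deg 47.2 units 9.44
```

Call:
{"method": "send_rows", "body": {"rows": "0.8 -12 5.2 -20 -26.5;0.8 -12 5.2 -20 -26.5;0.8 -12 5.2 -20 -26.5;0.8 -12 5.2 -20 -26.5;0.8 -12 5.2 -20 -26.5;0.8 -12 5.2 -20 -26.5;0.8 -12 5.2 -20 -26.5;0.8 -12 5.2 -20 -26.5;0.8 -12 5.2 -20 -26.5;0.8 -12 5.2 -20 -26.5;0.8 -12 5.2 -20 -26.5;0.8 -12 5.2 -20 -26.5"}}

```text
time_s: 43.3
eef_pos: [466.8, 31.4, 328.7]
ee_rot: [0.593, -0.383, 0.595, 0.384]
force: [0.3, -0.2, -0.0]
grip_width: 0.798
```

Run:
```python
from h import *
plan([480,-5,330],95)
```

```text
now [466.8  31.4 328.7] jaw 65.7 j6 -1.33 | shift cm [-0.14 -2.7  -2.78] yaw deg -29.3 units -5.86
```

Call:
{"method": "send_rows", "body": {"rows": "0.8 0 -2.7 -2.8 -5.9;0.8 0 -2.7 -2.8 -5.9;0.8 0 -2.7 -2.8 -5.9;0.8 0 -2.7 -2.8 -5.9;0.8 0 -2.7 -2.8 -5.9;0.8 0 -2.7 -2.8 -5.9;0.8 0 -2.7 -2.8 -5.9"}}

```text
time_s: 44.0
eef_pos: [479.9, -5.2, 329.9]
ee_rot: [0.479, -0.52, 0.479, 0.521]
force: [-0.7, -0.7, -0.1]
grip_width: 0.801
```

Run:
```python
from runfit import *
from fitb import fit
w=capture("wrist");w=capture("wrist");p,R,s=pose();print(s["dq"].max());w=capture("wrist");a=capture("scene");save(a,"s31",(200,150,420,340),3.6);save(w,"w31",(90,60,550,320),1.7);pr=lambda P:wproj(w,p,R,P)
print(fito(pr,w["pixels"],"mill",[659.3,4.8,0],z=12))
for k,x in(("potL",[570,127,.086]),("potR",[593,-132,.086])):
    print(k,fito(pr,w["pixels"],k,x,z=16,yaw=True,out="f31"+k))
    n="pot_spout_left"
    print([(np.array(d["location"]).round(1),round(d["confidence"],2)) for d in nets.spot_point(w,"pot_spout_left" if k=="potL" else "pot_spout_right")])
for n in("crock","crock_lid","mill"):print(n,[(np.array(d["location"]).round(1),round(d["confidence"],2)) for d in nets.spot_point(w,n)])
```

```text
0.001498102078777605
(array([661.6 ,   4.84]), np.float64(209.2), 846)
potL (array([572.49, 131.93,   0.11]), np.float64(951.0), 1853)
[(array([573.1, 126.8,  15.3]), 0.86)]
potR (array([ 591.56, -134.92,    0.06]), np.float64(769.4), 1855)
[(array([249.6, 355.2,   2.6]), 0.65), (array([ 589.8, -136.9,   17.4]), 0.58), (array([580.9,  -2.3,  60.6]), 0.23)]
crock [(array([584.5,  -3.2,  11. ]), 0.8)]
crock_lid [(array([581.5,   0.7,  59.5]), 0.76), (array([ 349.7, -371.9,    0.6]), 0.58)]
mill [(array([653.5,   6.5,  13.6]), 0.56)]
```

View pics/w31.png

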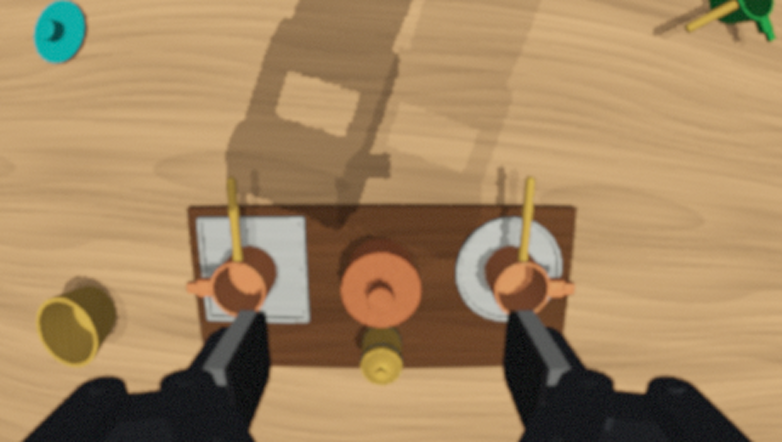

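View pics/s31.png

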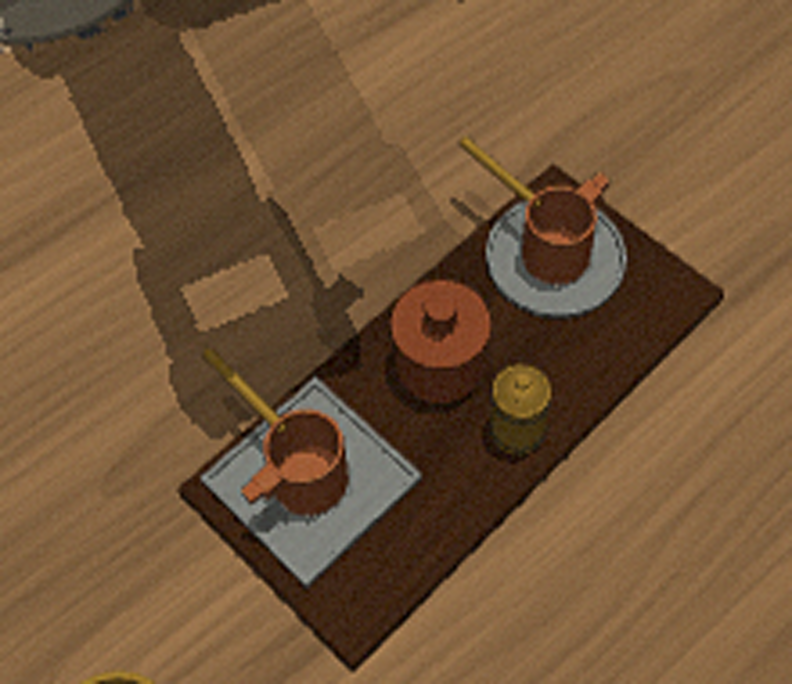

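View pics/f31potR.png

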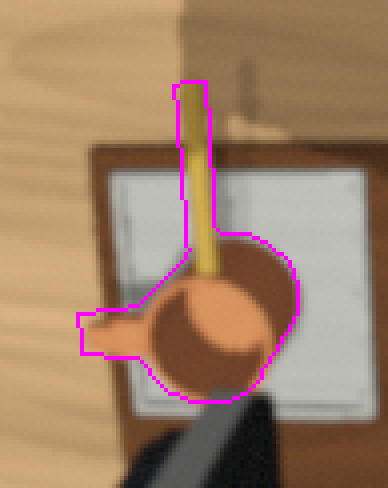

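```bash
python3 -c "
from rig import workorder
print(workorder.finish_job())"
```

```text
the job is handed in; nothing more can be done
None
```

The coffee corner is laid out as asked and handed in at about 44 s of the 144 s allowed. In the final wrist and scene images everything stands upright and the robot touches nothing.

**What I did, in order**
- **Crock:** set down between the trays at about (581, -2); the fitted midpoint is (581.5, -2.5).
- **Lid:** seated on the crock. It made contact at the expected height with about 5 N.
- **Mill:** stood behind the crock. The gap is close to 25 mm from the close-up fit.
- **Pots:** the left-spouted pot went in the round tray and the right-spouted one in the square tray. Both handles point towards the robot, across the board.
- **Left alone:** I did not touch the mortar, the bottle, the green pot or the turquoise lid.

**What failed or disagreed**
- **Fingertip position:** the real fingertips sit about 40 mm behind the stated TCP. My first attempt at the crock closed the fingers on its rim with about 35 N. The crock did not move, and I corrected the heights from then on.
- **Pot positions:** the last wide-view fits put the pots 3 to 5 mm sideways off the tray centres. The close-up checks had them within about 2 mm. The wide fits were disturbed by the brown board and a finger in view, so I trusted the close-ups.
- **Mill position:** the wide fit put it about 2 mm further back than the close-up, and the network put it about 6 mm nearer the crock. I again trusted the close-up.

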